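# Lay up the instrument tray in order of use and slide each tip home under the guard

### The job

Lay the instruments from the drying mat into the tray in order of use, counting from the blue-striped side: forceps into the first lane, then the probe into the second, then the spatula into the third, tips towards the steel guard. Finish each one before the next: lay it down in its lane, then slide it lengthways under the guard, gently, until you feel its tip touch the sprung stop hidden there, without ramming the stop; leave it lying in its lane with the tip under the guard. Leave the scoop and everything else on the bench alone.

Things in the scene. Friction and masses are not known exactly. Their poses are not given: they have to be found in the camera images.
- tray: Aluminium instrument tray fixed to the bench, 222 mm long (x) by 180 mm wide (y). Origin on the bench under its centre; x runs along the lanes towards the tip guard, z up. Four lanes 40 mm apart, at y = +60 mm (first, beside the blue strip), +20, -20 and -60 mm (fourth, holds the scoop); one to four dots on the guard number them. Rims at both sides 10 mm thick, 14 mm above the lane floor.
- guard_edge (a point): Middle of the near edge of the steel tip guard, at lane-floor height (tray x +49, y 0, 8 mm above the bench); axes as the tray's. The guard roofs the lanes from here to x +62 mm, underside 17 and top 20 mm above the lane floor, closed at the far end. Tips enter under it towards +x.
- lane1 (a point): First lane: point on its middle line and floor (8 mm above the bench) where the ribs begin, 73 mm before the guard's edge; axes as the tray's. Dark grey ribs 6 mm high and 18 mm wide, with rounded noses, part the lanes from here on (x > 0), leaving each 22 mm wide. Before it (x < 0) the floor is a flat open apron, 87 mm long, with no wall at its near end.
- lane2 (a point): Second lane, the same point; 40 mm from the first towards tray -y.
- lane3 (a point): Third lane, the same point; 40 mm from the second towards tray -y.
- stop1 (a joint): Sprung tip stop of the first lane, hidden under the guard, filling most of the lane's width. 0 at rest, grows (m) as a tip presses it in (tray +x), 1.5 N per mm, 8 mm travel; springs back. Its resting face is somewhere from 27 to 47 mm beyond the guard's edge, set differently in each lane every time, and is not measured: it must be felt.
- stop2 (a joint): Sprung tip stop of the second lane, hidden under the guard, filling most of the lane's width. 0 at rest, grows (m) as a tip presses it in (tray +x), 1.5 N per mm, 8 mm travel; springs back. Its resting face is somewhere from 27 to 47 mm beyond the guard's edge, set differently in each lane every time, and is not measured: it must be felt.
- stop3 (a joint): Sprung tip stop of the third lane, hidden under the guard, filling most of the lane's width. 0 at rest, grows (m) as a tip presses it in (tray +x), 1.5 N per mm, 8 mm travel; springs back. Its resting face is somewhere from 27 to 47 mm beyond the guard's edge, set differently in each lane every time, and is not measured: it must be felt.
- forceps_grip (a point): Grip point of the steel forceps (tweezers), 150 mm long, 15 mm wide across the two arms at the grip, 10 mm high. Half-way up (5 mm above its underside) near the balance point; x points to the tip, 80 mm ahead; the blunt end lies 70 mm behind. About 50 g. Lies flat on the mat, 4 mm above the bench, at the start.
- forceps_tip (a point): Tip of the forceps, 5 mm above its underside; axes as the grip point's.
- probe_grip (a point): Grip point of the dissecting probe, 160 mm long: square pale metal handle 10 x 10 mm and 100 mm long, then a 4 mm needle shaft. Half-way up (5 mm above its underside) near the balance point; x points to the tip, 102 mm ahead; the blunt end lies 58 mm behind. About 50 g. Lies flat on the mat, 4 mm above the bench, at the start.
- probe_tip (a point): Tip of the probe, 5 mm above its underside; axes as the grip point's.
- spatula_grip (a point): Grip point of the spatula, 170 mm long: square green handle 10 x 10 mm and 100 mm long, thin shank, flat steel blade 14 mm wide. Half-way up (5 mm above its underside) near the balance point; x points to the tip, 105 mm ahead; the blunt end lies 65 mm behind. About 50 g. Lies flat on the mat, 4 mm above the bench, at the start.
- spatula_tip (a point): Tip of the spatula, 5 mm above its underside; axes as the grip point's.
- mat: Blue-grey drying mat fixed to the bench, 220 x 270 mm, 4 mm thick, on which the three instruments start; origin on the bench under its centre.
- scoop: Scoop with red handle, 162 mm long, 10 mm high, already in the fourth lane; origin under its balance point, 62 mm from the blunt end. To be left alone.
- beaker: Bystander: glass beaker, 72 mm wide, 95 mm high; origin at the centre of its underside. To be left alone.
- jar: Bystander: amber glass jar with black lid, 72 mm wide, 100 mm high; origin at the centre of its underside. To be left alone.
- tip_box: Bystander: blue pipette-tip box, 120 x 85 mm, 66 mm high; origin at the centre of its underside. To be left alone.
- vial_rack: Bystander: white rack of capped vials, 50 x 150 mm, 65 mm high; origin at the centre of its underside. To be left alone.
- dishes: Bystander: stack of three clear dishes, 90 mm wide, 48 mm high; origin at the centre of its underside. To be left alone.
- wash_yellow: Bystander: wash bottle with yellow cap and spout, 74 mm wide, 200 mm high; origin at the centre of its underside. To be left alone.
- wash_blue: Bystander: wash bottle with blue cap and spout, 74 mm wide, 200 mm high; origin at the centre of its underside. To be left alone.

How it is judged:
On the way, in this order (a step that is already met when the one before it is completed fails the run):
1. the forceps lies in the first lane, slid under the guard, and its tip presses that lane's stop (value of joint stop1 above 0.0006 m and x of forceps_tip in the frame of guard_edge above 0.026 m and y of forceps_grip in the frame of tray between 0.054 and 0.066 m), for 0.05 s.
2. the probe lies in the second lane, slid under the guard, and its tip presses that lane's stop (value of joint stop2 above 0.0006 m and x of probe_tip in the frame of guard_edge above 0.026 m and y of probe_grip in the frame of tray between 0.014 and 0.026 m), for 0.05 s.
3. the spatula lies in the third lane, slid under the guard, and its tip presses that lane's stop (value of joint stop3 above 0.0006 m and x of spatula_tip in the frame of guard_edge above 0.026 m and y of spatula_grip in the frame of tray between -0.026 and -0.014 m), for 0.05 s.
At the end, for the whole second after the job is handed in: Each having pressed its stop in turn, forceps, probe and spatula rest in lanes 1, 2 and 3: grip point within 6 mm of the lane's middle and under 9 mm above its floor, axis within 0.12 rad of the lane, tip at least 25 mm beyond the guard's edge (x of each of forceps_tip, probe_tip, spatula_tip in the frame of guard_edge above 0.025 m and z of each of forceps_grip, probe_grip, spatula_grip in the frame of guard_edge below 0.009 m and angle between the x axis of each of forceps_grip, probe_grip, spatula_grip and the x axis of tray, either way round below 0.12 rad and linear speed of each of forceps, probe, spatula below 0.02 m/s and y of forceps_grip in the frame of tray between 0.054 and 0.066 m and y of probe_grip in the frame of tray between 0.014 and 0.026 m and y of spatula_grip in the frame of tray between -0.026 and -0.014 m); the robot touches nothing.
It fails at once if a tip stop is rammed (pressed in more than 6 mm) (value of joint any of stop1, stop2, stop3 above 0.006 m).
It fails at once if an instrument is dropped into the tray (faster than 0.6 m/s within 20 mm of the lane floor) or slammed down (over 60 N) (contact force between any of forceps, probe, spatula and tray above 60 N or (linear speed of forceps above 0.6 m/s and z of forceps_grip in the frame of guard_edge below 0.02 m and horizontal distance between forceps_grip and guard_edge below 0.17 m) or (linear speed of probe above 0.6 m/s and z of probe_grip in the frame of guard_edge below 0.02 m and horizontal distance between probe_grip and guard_edge below 0.17 m) or (linear speed of spatula above 0.6 m/s and z of spatula_grip in the frame of guard_edge below 0.02 m and horizontal distance between spatula_grip and guard_edge below 0.17 m)).
It fails at once if the scoop already in the tray is shifted by more than 10 mm (distance of scoop from where it was at the start of the episode above 0.01 m).
It fails at once if a bystander is pushed more than 30 mm (distance of any of beaker, jar, tip_box, vial_rack, dishes, wash_yellow, wash_blue from where it was at the start of the episode above 0.03 m).
It also fails if it takes over 72 s, if anything falls off the work surface, if the arm or the gripper's body presses on something with over 40 N, if the wrist force passes 120 N, or if a joint passes its speed limit or range.

### The arm

A 6-joint arm with a two-finger parallel gripper is mounted at the origin on the work surface. World frame = base frame: x ahead of the robot, y to its left, z up, the work surface at z = 0. Lengths are in m, angles in rad, forces in N, time in s.
With the tool pointing down it reaches from about 0.4 to 0.825 m from the base axis. Payload 7 kg.
Tool frame: the origin (TCP) lies on the centre line of the jaws, within the pads' length; the fingertips stand 25 mm ahead of it and the grasp point (between the pads) lies 6 mm ahead of it; x points along the fingers, y is the direction in which the jaws open and shut, and the axes are right-handed (so a half turn about x gives the same grasp; the last joint's range is limited). The gripper opens to 85 mm and grips with 20 to 120 N. Pads are 22 mm wide; open, the fingers measure 114 mm over their backs; the gripper's body (76 mm by 85 mm) begins 54 mm behind the grasp point. The pads swing forward as they close: fully open they stand 13 mm farther back than shut.
Start: joints at [1.546, 0.359, 0.012, 0, -1.224, -0.288], TCP at [0.208, 0.642, 0.256] pointing down, gripper open.
Joint ranges: [-3.07, 3.07], [-1.43, 2.12], [-1.02, 1.25], [-3.03, 1.67], [-3.05, -0], [-3.03, 3.03]. Speed limits (rad/s): [2.39, 2.39, 3.01, 3.14, 3.14, 3.14].

### API

Orientations are given as a rotation vector (axis times angle).
In Python, from station import telemetry, vision, ticket gives the robot as it stands.
- The arm moves only by the tool send_rows, never from a script. Its argument "moves" is a list of rows, each an object of numbers: "jaw": the opening, from 0 (shut) to 1 (fully open); "x", "y", "z": the shift along the world's x, y, z in mm; "turn": the turn about the world's z in degrees. In form: [{"jaw": .., "x": .., "y": .., "z": .., "turn": ..}, ...]. A call has exactly 5 rows; each row shifts and turns the commanded pose from where the row before left it; what a row does not reach is not made up. A row lasts 1/10 s, in which the tool goes at most 50 mm and 8.59 degrees, less where a joint would pass 70% of its speed; a pose out of reach is approached as far as the arm can. A call is refused whole if a number of a shift passes 50 or a number of a turn 8.59, either way. A call with a gripper value outside its range is refused whole. The fingers move at their own pace and stop on an object; "grip_force" is the grip in N (left out, the last holds). Time passes only in rows, so rows that do not move let the fingers close, or fill a call up. It gives the time, the measured TCP pose, the force and the opening at its end, in the units of the state.
- telemetry.observe(): the state, without advancing time (a new reading comes with each control period).
- vision.grab_frame(name): name is "scene" or "top" or "wrist"; returns a dict with "img" (480x640x3 uint8, blue, green, red), "depth" (480x640 float32, m along the optical axis (not along the pixel's ray), 0 where there is no reading), "camera_matrix" (3x3 intrinsics, pixels), "world_from_camera" (4x4, takes a point from camera to world coordinates). Camera axes: x right, y down, z forward; pixel columns grow to the right and rows downward; lengths in m; the calibration is good to about 2 mm. A picture is of the moment at which its call begins.
- ticket.sign_off(): hands the job in, once; it reports no verdict.
The state is a dict: "clock": time; "qpos": joint angles; "dq": joint speeds; "joint_torque": joint torques, N m; "tcp_pos": TCP position; "eef_rot": TCP orientation; "ft_force": force on the tool from outside, world axes, zero at the start; "moment": the same for the moment, N m; "grip_width": finger opening in m.
Only numpy, scipy, OpenCV 4.12 (cv2) and the standard library are available. Lean on these libraries where they do the work, as an engineer would, in place of code of your own. Each camera call takes 0.05 s, during which the arm holds its last target.

## Working session

There is one attempt and no reset: what is moved stays moved. The work goes in short steps, Python scripts to look and compute and a tool call to move; the robot and the scene stay as the last step left them, time stands still between calls to the robot, and variables do not carry over. Pictures are saved under pics/ and viewed, and the job is handed in when it is done.

Besides the shell and the picture viewer there is one more tool, called after "Emit:" in YAML: its name, and indented under it one key for each argument. send_rows: Moves the arm, as the interface text tells. Its arguments: {"type":"object","properties":{"moves":{"type":"array"},"grip_force":{"type":"number"}},"required":["moves"]}

```bash
ls; mkdir -p pics
python3 - <<'E'
from station import telemetry, vision
import cv2
print(telemetry.observe())
for n in ("scene","top","wrist"):
    f=vision.grab_frame(n); cv2.imwrite(f"pics/{n}0.png",f["img"]); print(n,f["camera_matrix"].round(1).tolist(),f["world_from_camera"].round(4).tolist())
E
```

```text
pics
{'clock': 0.0, 'qpos': array([ 1.54610230e+00,  3.59405822e-01,  1.10816540e-02, -3.71116219e-04,
       -1.22410606e+00, -2.88103769e-01]), 'dq': array([-9.63945692e-05,  1.09372038e-03,  7.00477471e-04,  9.26113396e-04,
        1.08525010e-04,  8.74800624e-04]), 'joint_torque': array([-1.77839784e-04, -5.83325458e+01,  2.93432218e+01,  6.93685010e+00,
       -5.65480033e-03,  1.35507690e-05]), 'tcp_pos': array([0.20758944, 0.64182919, 0.25535755]), 'eef_rot': array([-2.05313062,  0.32563699,  2.05340363]), 'ft_force': array([ 0.35052712,  1.29365682, -0.1627509 ]), 'moment': array([ 0.01029237, -0.00441095, -0.00601319]), 'grip_width': 0.08527968972082807}
scene [[601.3, 0.0, 317.1], [0.0, 601.3, 241.0], [0.0, 0.0, 1.0]] [[0.8692, 0.2877, -0.4021, 1.1444], [0.4943, -0.4867, 0.7203, -1.0321], [0.0115, -0.8248, -0.5652, 0.8764], [0.0, 0.0, 0.0, 1.0]]
top [[529.8, 0.0, 320.0], [0.0, 529.8, 248.6], [0.0, 0.0, 1.0]] [[0.0288, -0.9943, 0.1026, 0.422], [-0.9996, -0.0289, 0.0007, -0.0034], [0.0023, -0.1026, -0.9947, 1.4466], [0.0, 0.0, 0.0, 1.0]]
wrist [[333.0, 0.0, 322.3], [0.0, 333.0, 235.1], [0.0, 0.0, 1.0]] [[-0.3087, -0.9058, -0.2901, 0.283], [-0.9512, 0.2942, 0.0936, 0.6189], [0.0006, 0.3049, -0.9524, 0.3738], [0.0, 0.0, 0.0, 1.0]]
```

View pics/top0.png

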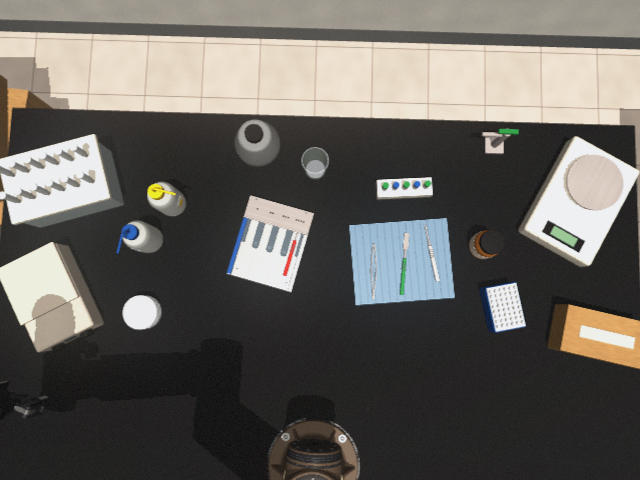

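View pics/scene0.png

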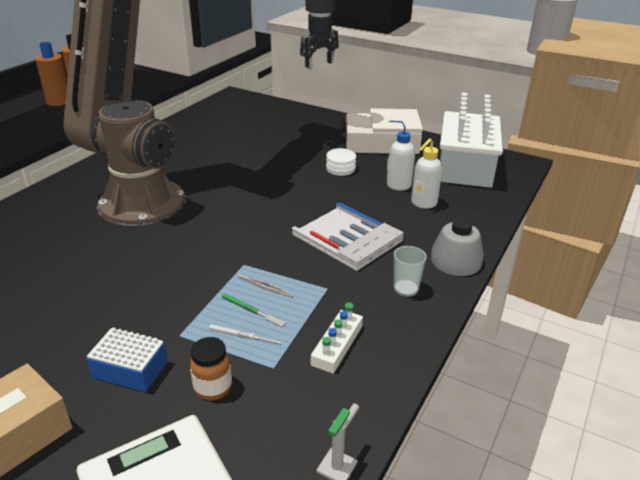

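View pics/wrist0.png

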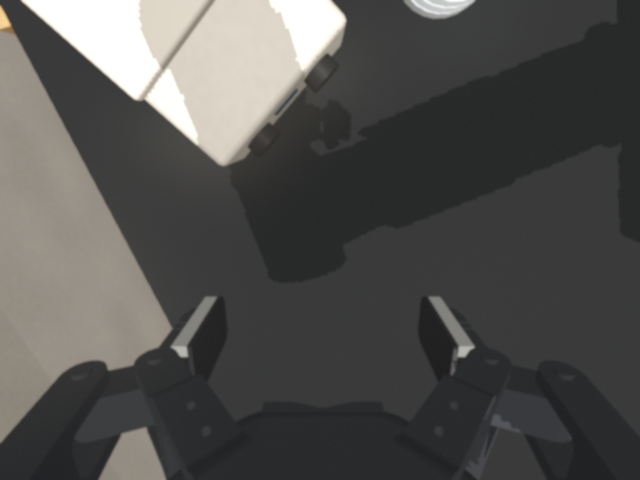

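The top view shows the tray at about (270,243), with the blue strip on its left side. The mat is at about (402,262), and its three instruments are near x≈373, 404 and 431. I'll enlarge both areas.

Run:
```python
import cv2
im=cv2.imread("pics/top0.png")
cv2.imwrite("pics/matc.png",cv2.resize(im[215:310,345:460],None,fx=6.5,fy=6.2,interpolation=cv2.INTER_CUBIC)[:600,:800])
cv2.imwrite("pics/trayc.png",cv2.resize(im[190:295,220:320],None,fx=5.7,fy=5.7,interpolation=cv2.INTER_CUBIC))
```

```text
(no output)
```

View pics/matc.png

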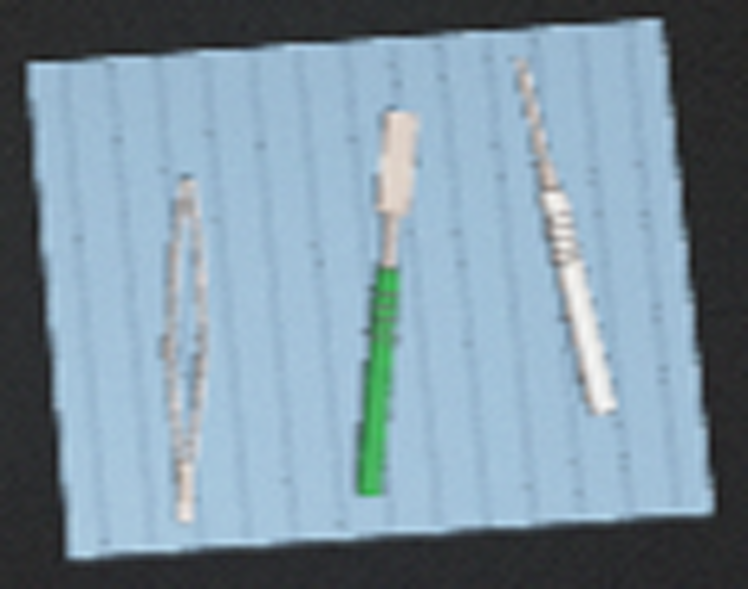

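View pics/trayc.png

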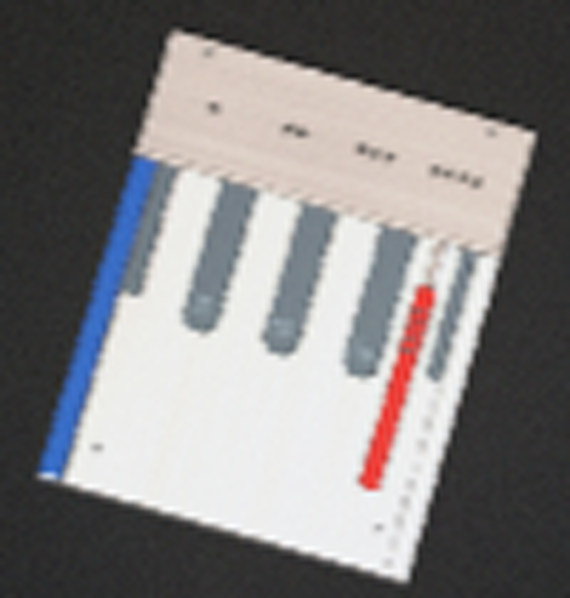

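```bash
cat > h.py <<'E'
import numpy as np, cv2
from station import telemetry, vision
TOPK=np.array([[529.8,0,320.0],[0,529.8,248.6],[0,0,1]])
TOPT=np.array([[0.0288,-0.9943,0.1026,0.422],[-0.9996,-0.0289,0.0007,-0.0034],[0.0023,-0.1026,-0.9947,1.4466],[0,0,0,1]])
def px2w(u,v,z,K,T):
    d=T[:3,:3]@np.linalg.solve(K,np.array([u,v,1.0])); o=T[:3,3]
    return o+d*(z-o[2])/d[2]
def w2px(p,K,T):
    c=T[:3,:3].T@(np.array(p)-T[:3,3]); q=K@c; return q[:2]/q[2]
def yaw():
    s=telemetry.observe(); R=cv2.Rodrigues(s["eef_rot"])[0]; return np.degrees(np.arctan2(R[1,1],R[0,1])),s
E
python3 - <<'E'
from h import *
m=lambda x,y,z:px2w(345-.5+(x+.5)/6.5,215-.5+(y+.5)/6.2,z,TOPK,TOPT)
t=lambda x,y,z:px2w(220-.5+(x+.5)/5.7,190-.5+(y+.5)/5.7,z,TOPK,TOPT)
for n,a,b,L,g in (("forceps",(186,180),(185,521),150,70),("probe",(520,60),(603,410),160,58),("spat",(400,112),(370,493),170,65)):
    A=m(*a,.012);B=m(*b,.012); d=A-B
    print(n,A.round(4),B.round(4),np.linalg.norm(d).round(4),"ang",np.degrees(np.arctan2(d[1],d[0])).round(2),"grip",(B+d*g/L).round(4))
P=dict(nl=t(40,475,.022),nr=t(410,580,.022),fl=t(172,30,.028),fr=t(537,133,.028),gl=t(137,157,.028),gr=t(500,253,.028))
for k,v in P.items(): print(k,v.round(4))
for a,b in (("nl","fl"),("nr","fr"),("nr","nl"),("fr","fl"),("gr","gl")):
    d=P[b]-P[a]; print(a,b,np.linalg.norm(d[:2]).round(4),np.degrees(np.arctan2(d[1],d[0])).round(2))
print((P['nl']+P['nr']+P['fl']+P['fr'])/4, (P['gl']+P['gr'])/2)
y,s=yaw();print("jaw y yaw",y)
print(cv2.Rodrigues(s["eef_rot"])[0].round(3))
E
```

```text
forceps [ 0.5878 -0.1469  0.012 ] [ 0.4386 -0.1493  0.012 ] 0.1493 ang 0.9 grip [ 0.5082 -0.1482  0.012 ]
probe [ 0.6452 -0.2865  0.012 ] [ 0.4919 -0.3224  0.012 ] 0.1575 ang 13.17 grip [ 0.5475 -0.3094  0.012 ]
spat [ 0.6206 -0.2363  0.012 ] [ 0.453  -0.2259  0.012 ] 0.168 ang -3.56 grip [ 0.5171 -0.2298  0.012 ]
nl [0.4959 0.2468 0.022 ]
nr [0.4516 0.0706 0.022 ]
fl [0.7097 0.1928 0.028 ]
fr [0.665  0.0172 0.028 ]
gl [0.6479 0.2068 0.028 ]
gr [0.607 0.033 0.028]
nl fl 0.2205 -14.18
nr fr 0.22 -14.05
nr nl 0.1817 75.88
fr fl 0.1811 75.73
gr gl 0.1785 76.75
[0.58054837 0.13183978 0.025     ] [0.62747113 0.11988612 0.028     ]
jaw y yaw -107.92662132563918
[[-0.    -0.308 -0.951]
 [-0.001 -0.951  0.308]
 [-1.     0.001 -0.   ]]
```

Emit:
send_rows:
  moves:
    - {"jaw":1,"x":24,"y":-42,"z":0,"turn":2}
    - {"jaw":1,"x":24,"y":-42,"z":0,"turn":2}
    - {"jaw":1,"x":24,"y":-42,"z":0,"turn":2}
    - {"jaw":1,"x":24,"y":-42,"z":0,"turn":2}
    - {"jaw":1,"x":24,"y":-42,"z":0,"turn":2}
  grip_force: 40

```text
clock: 0.65
tcp_pos: [0.3282, 0.4303, 0.2562]
eef_rot: [-2.151, 0.147, 2.151]
ft_force: [1.1, -0.1, 0.2]
grip_width: 0.0852
```

Emit:
send_rows:
  moves:
    - {"jaw":0.5,"x":24,"y":-42,"z":0,"turn":2}
    - {"jaw":0.5,"x":24,"y":-42,"z":0,"turn":2}
    - {"jaw":0.5,"x":24,"y":-42,"z":0,"turn":2}
    - {"jaw":0.5,"x":24,"y":-42,"z":0,"turn":2}
    - {"jaw":0.5,"x":24,"y":-42,"z":0,"turn":0.8}

```text
clock: 1.15
tcp_pos: [0.4482, 0.2204, 0.2565]
eef_rot: [2.213, 0.019, -2.213]
ft_force: [1.1, 0.2, 0.2]
grip_width: 0.0424
```

Run:
```python
from h import *
f=vision.grab_frame("wrist"); cv2.imwrite("pics/w1.png",f["img"]); np.savez("pics/w1.npz",**f)
y,s=yaw(); print(s["clock"],s["tcp_pos"].round(4),y,s["ft_force"].round(2),s["qpos"].round(3))
```

```text
1.2 [0.45   0.2156 0.2563] -89.1527518818022 [ 1.21 -3.68  0.28] [ 8.420e-01  6.700e-02 -3.670e-01  1.000e-03 -1.139e+00  7.430e-01]
```

View pics/w1.png

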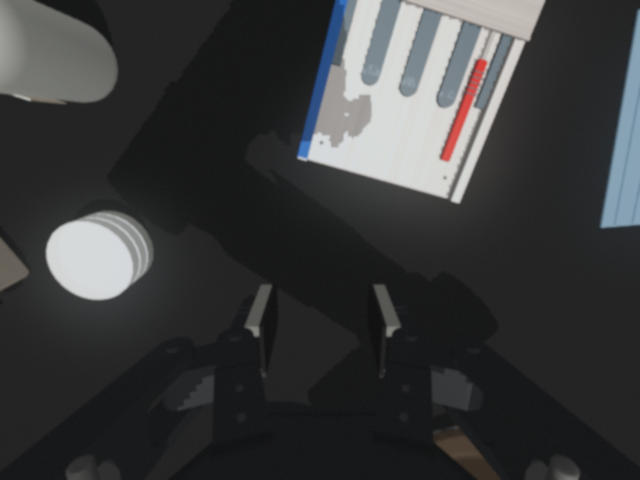

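Emit:
send_rows:
  moves:
    - {"jaw":0.5,"x":0,"y":-42,"z":0,"turn":0}
    - {"jaw":0.5,"x":0,"y":-42,"z":0,"turn":0}
    - {"jaw":0.5,"x":0,"y":-42,"z":0,"turn":0}
    - {"jaw":0.5,"x":0,"y":-42,"z":0,"turn":0}
    - {"jaw":0.5,"x":0,"y":-42,"z":0,"turn":0}

```text
clock: 1.7
tcp_pos: [0.4473, 0.0106, 0.2564]
eef_rot: [2.214, 0.018, -2.213]
ft_force: [0.7, 0.7, 0.5]
grip_width: 0.0426
```

Emit:
send_rows:
  moves:
    - {"jaw":0.5,"x":0,"y":-42,"z":0,"turn":0}
    - {"jaw":0.5,"x":0,"y":-42,"z":0,"turn":0}
    - {"jaw":0.5,"x":0,"y":-42,"z":0,"turn":0}
    - {"jaw":0.5,"x":0,"y":-42,"z":0,"turn":0}
    - {"jaw":0.5,"x":0,"y":-20,"z":0,"turn":0}

```text
clock: 2.2
tcp_pos: [0.4472, -0.1783, 0.2561]
eef_rot: [2.214, 0.015, -2.215]
ft_force: [-0.9, 0.4, 0.4]
grip_width: 0.0426
```

Emit:
send_rows:
  moves:
    - {"jaw":0.5,"x":0,"y":0,"z":-10,"turn":0}
    - {"jaw":0.5,"x":0,"y":0,"z":-10,"turn":0}
    - {"jaw":0.5,"x":0,"y":0,"z":-10,"turn":0}
    - {"jaw":0.5,"x":0,"y":0,"z":0,"turn":0}
    - {"jaw":0.5,"x":0,"y":0,"z":0,"turn":0}

```text
clock: 2.7
tcp_pos: [0.4477, -0.1751, 0.2261]
eef_rot: [2.212, 0.018, -2.214]
ft_force: [0.2, 0.7, 0.7]
grip_width: 0.0429
```

Run:
```python
from h import *
f=vision.grab_frame("wrist"); cv2.imwrite("pics/w2.png",f["img"]); np.savez("pics/w2.npz",**f)
y,s=yaw(); print(s["clock"],s["tcp_pos"].round(4),y,s["ft_force"].round(2),s["qpos"].round(3))
```

```text
2.75 [ 0.448  -0.1752  0.2265] -89.04234002993684 [-0.05 -1.45  0.55] [ 0.038  0.059 -0.447  0.    -1.065  1.55 ]
```

View pics/w2.png

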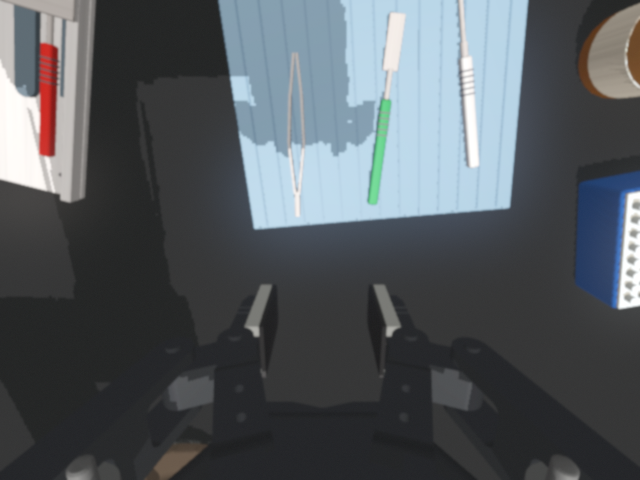

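Run:
```python
from h import *
f=np.load("pics/w2.npz");K=f["camera_matrix"];T=f["world_from_camera"];im=f["img"]
cv2.imwrite("pics/w2c.png",cv2.resize(im[0:225,240:490],None,fx=2.6*1.2,fy=2.6,interpolation=cv2.INTER_CUBIC)[:600,:800])
m=lambda x,y,z:px2w(x,y,z,K,T)
for n,a,b,L,g in (("forceps",(294.5,53),(297,216),150,70),("spat",(398,13),(373,203.5),170,65),("probe",(462,0),(473,166),160,58)):
    A=m(*a,.012);B=m(*b,.012); d=A-B; d1=d/np.linalg.norm(d)
    print(n,A.round(4),B.round(4),np.linalg.norm(d).round(4),"ang",np.degrees(np.arctan2(d[1],d[0])).round(2),"grip",(B+d1*g/1000).round(4))
print(f["depth"][212,297],f["depth"][150,340])
for p in [(0.5082,-.1482,.012)]: print(w2px(p,K,T))
```

```text
forceps [ 0.5904 -0.1469  0.012 ] [ 0.4406 -0.148   0.012 ] 0.1499 ang 0.43 grip [ 0.5105 -0.1475  0.012 ]
spat [ 0.6227 -0.2365  0.012 ] [ 0.4549 -0.2254  0.012 ] 0.1682 ang -3.79 grip [ 0.5198 -0.2297  0.012 ]
probe [ 0.6332 -0.2903  0.012 ] [ 0.494  -0.3212  0.012 ] 0.1426 ang 12.52 grip [ 0.5506 -0.3087  0.012 ]
0.33865225 0.3300966
[296.70361208 148.17916113]
```

View pics/w2c.png

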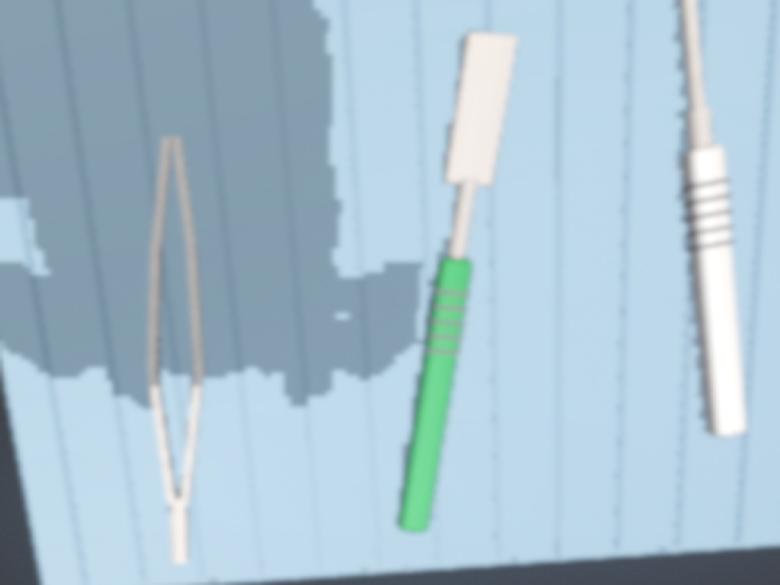

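Emit:
send_rows:
  moves:
    - {"jaw":0.5,"x":20,"y":9,"z":-30,"turn":0}
    - {"jaw":0.5,"x":20,"y":9,"z":-30,"turn":0}
    - {"jaw":0.5,"x":21,"y":9,"z":-30,"turn":0}
    - {"jaw":0.5,"x":0,"y":0,"z":-30,"turn":0}
    - {"jaw":0.5,"x":0,"y":0,"z":-25,"turn":0}

```text
clock: 3.25
tcp_pos: [0.5094, -0.148, 0.08]
eef_rot: [2.213, 0.018, -2.213]
ft_force: [-0.3, 0.4, 0.1]
grip_width: 0.0426
```

Run:
```python
from h import *
f=vision.grab_frame("wrist"); cv2.imwrite("pics/w3.png",f["img"]); np.savez("pics/w3.npz",**f)
y,s=yaw(); print(s["clock"],s["tcp_pos"].round(4),y,s["ft_force"].round(2))
```

```text
3.3 [ 0.5068 -0.148   0.0765] -89.11117017469861 [-1.23  0.95 -4.95]
```

View pics/w3.png

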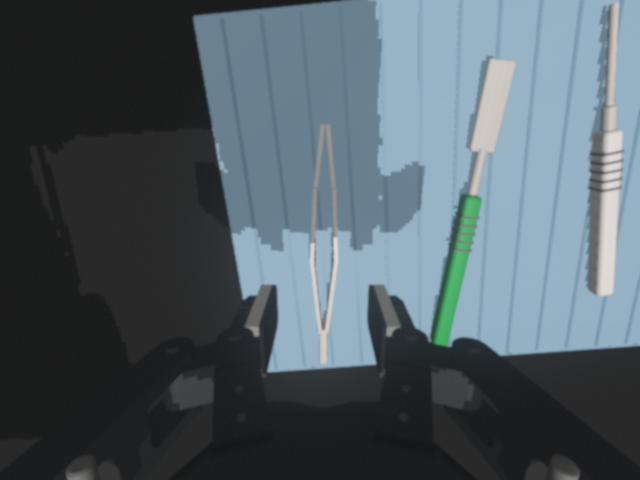

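Run:
```python
from h import *
f=np.load("pics/w3.npz");K=f["camera_matrix"];T=f["world_from_camera"]
m=lambda x,y,z:px2w(x,y,z,K,T)
for n,a,b,L,g in (("forceps",(326,125),(323.3,363),150,70),("spat",(504,59),(440,345),170,65),("probe",(614,4),(601,294),160,58)):
    A=m(*a,.012);B=m(*b,.012); d=A-B; d1=d/np.linalg.norm(d)
    print(n,A.round(4),B.round(4),np.linalg.norm(d).round(4),"ang",np.degrees(np.arctan2(d[1],d[0])).round(2),"grip",(A-d1*(L-g)/1000).round(4))
```

```text
forceps [ 0.5903 -0.1475  0.012 ] [ 0.4389 -0.1486  0.012 ] 0.1514 ang 0.41 grip [ 0.5103 -0.1481  0.012 ]
spat [ 0.6232 -0.2363  0.012 ] [ 0.4543 -0.225   0.012 ] 0.1693 ang -3.83 grip [ 0.5184 -0.2293  0.012 ]
probe [ 0.6477 -0.2849  0.012 ] [ 0.4931 -0.3206  0.012 ] 0.1586 ang 13.02 grip [ 0.5483 -0.3078  0.012 ]
```

Emit:
send_rows:
  moves:
    - {"jaw":0.5,"x":0,"y":0,"z":-16,"turn":0}
    - {"jaw":0.5,"x":0,"y":0,"z":-16,"turn":0}
    - {"jaw":0.5,"x":0,"y":0,"z":-11,"turn":0}
    - {"jaw":0.5,"x":0,"y":0,"z":-7,"turn":0}
    - {"jaw":0.4,"x":0,"y":0,"z":0,"turn":0}

```text
clock: 3.8
tcp_pos: [0.5086, -0.1487, 0.031]
eef_rot: [2.213, 0.017, -2.214]
ft_force: [-0.7, 0.4, -0.4]
grip_width: 0.0343
```

Emit:
send_rows:
  moves:
    - {"jaw":0,"x":0,"y":0,"z":0,"turn":0}
    - {"jaw":0,"x":0,"y":0,"z":0,"turn":0}
    - {"jaw":0,"x":0,"y":0,"z":0,"turn":0}
    - {"jaw":0,"x":0,"y":0,"z":0,"turn":0}
    - {"jaw":0,"x":0,"y":0,"z":0,"turn":0}
  grip_force: 30

```text
clock: 4.3
tcp_pos: [0.5092, -0.1488, 0.0321]
eef_rot: [2.215, 0.017, -2.212]
ft_force: [-0.0, 1.6, 6.4]
grip_width: 0.0147
```

Run:
```python
from h import *
f=vision.grab_frame("wrist"); cv2.imwrite("pics/w4.png",f["img"]); np.savez("pics/w4.npz",**f)
y,s=yaw(); print(s["clock"],s["tcp_pos"].round(4),y,s["ft_force"].round(2),s["grip_width"])
```

```text
4.35 [ 0.5093 -0.1488  0.0321] -89.10703601033603 [-1.4   0.27  6.01] 0.014800453724039262
```

View pics/w4.png

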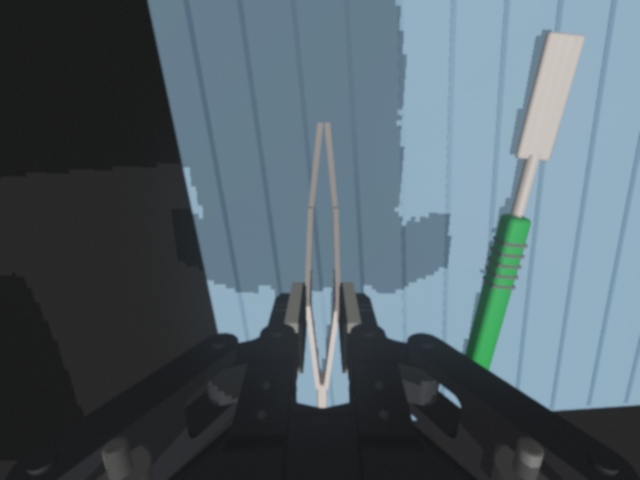

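Emit:
send_rows:
  moves:
    - {"jaw":0,"x":0,"y":0,"z":12,"turn":0}
    - {"jaw":0,"x":0,"y":0,"z":28,"turn":0}
    - {"jaw":0,"x":0,"y":0,"z":30,"turn":0}
    - {"jaw":0,"x":0,"y":0,"z":30,"turn":0}
    - {"jaw":0,"x":0,"y":10,"z":30,"turn":0}

```text
clock: 4.85
tcp_pos: [0.5083, -0.1393, 0.1632]
eef_rot: [2.214, 0.016, -2.214]
ft_force: [1.0, 0.5, -0.6]
grip_width: 0.015
```

Emit:
send_rows:
  moves:
    - {"jaw":0,"x":-4,"y":35,"z":0,"turn":-1.5}
    - {"jaw":0,"x":-4,"y":35,"z":0,"turn":-1.5}
    - {"jaw":0,"x":-4,"y":35,"z":0,"turn":-1.5}
    - {"jaw":0,"x":-4,"y":35,"z":0,"turn":-1.5}
    - {"jaw":0,"x":-4,"y":35,"z":0,"turn":-1.5}

```text
clock: 5.35
tcp_pos: [0.4882, 0.0375, 0.1622]
eef_rot: [-2.162, 0.126, 2.16]
ft_force: [0.0, -0.1, -0.4]
grip_width: 0.015
```

Emit:
send_rows:
  moves:
    - {"jaw":0,"x":-4,"y":35,"z":0,"turn":-1.5}
    - {"jaw":0,"x":-4,"y":35,"z":0,"turn":-1.5}
    - {"jaw":0,"x":-4,"y":35,"z":0,"turn":-1.5}
    - {"jaw":0,"x":-4,"y":35,"z":0,"turn":-1.5}
    - {"jaw":0,"x":0,"y":20,"z":0,"turn":-1.5}

```text
clock: 5.85
tcp_pos: [0.4722, 0.1984, 0.1622]
eef_rot: [-2.091, 0.258, 2.09]
ft_force: [-0.7, -0.1, 0.1]
grip_width: 0.0153
```

Emit:
send_rows:
  moves:
    - {"jaw":0,"x":0,"y":0,"z":0,"turn":0}
    - {"jaw":0,"x":0,"y":0,"z":0,"turn":0}
    - {"jaw":0,"x":0,"y":0,"z":0,"turn":0}
    - {"jaw":0,"x":0,"y":0,"z":0,"turn":0}
    - {"jaw":0,"x":0,"y":0,"z":0,"turn":0}

```text
clock: 6.35
tcp_pos: [0.4728, 0.1955, 0.1614]
eef_rot: [-2.09, 0.26, 2.09]
ft_force: [0.0, -0.2, -0.3]
grip_width: 0.0151
```

Run:
```python
from h import *
f=vision.grab_frame("wrist"); cv2.imwrite("pics/w5.png",f["img"]); np.savez("pics/w5.npz",**f)
y,s=yaw(); print(s["clock"],s["tcp_pos"].round(4),y,s["ft_force"].round(2),s["grip_width"])
```

```text
6.4 [0.4728 0.1956 0.1614] -104.17420876103094 [-0.86 -0.25  0.11] 0.0147675661839121
```

View pics/w5.png

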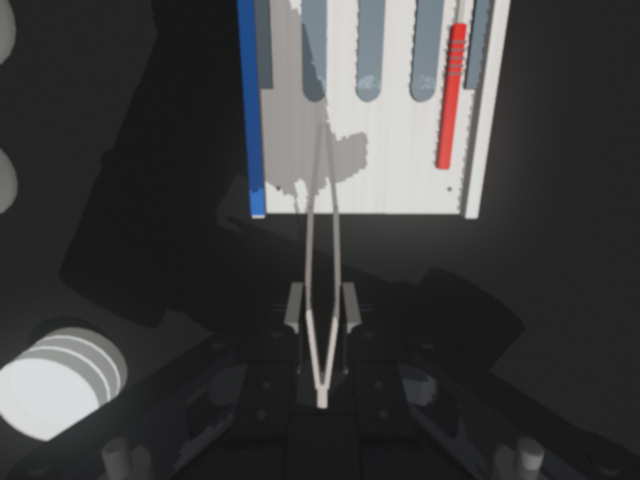

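Run:
```python
from h import *
f=np.load("pics/w5.npz");K=f["camera_matrix"];T=f["world_from_camera"]
im=f["img"];cv2.imwrite("pics/w5c.png",cv2.resize(im[0:230,230:520],None,fx=2.6,fy=2.6,interpolation=cv2.INTER_CUBIC))
m=lambda x,y,z:px2w(x,y,z,K,T)
th=np.radians(-14.1);C=np.array([.5805,.1318]);u=np.array([np.cos(th),np.sin(th)]);v=np.array([-u[1],u[0]])
for n,p,z in (("nl",(252,216),.022),("nr",(478,217),.022),("r1",(315,101),.014),("r2",(369,101),.014),("r3",(424,101),.014)):
    P=m(*p,z);d=P[:2]-C;print(n,P.round(4),"tray",(d@u).round(4),(d@v).round(4))
def tp(x,y,z):
    return w2px([*(C+x*u+y*v),z],K,T).round(1)
for q in ((-.111,.09,.022),(-.111,-.09,.022),(-.024,.04,.014),(-.024,0,.014),(-.024,-.04,.014),(.03,0,.014)): print(q,tp(*q))
```

```text
nl [0.4988 0.2482 0.022 ] tray -0.1076 0.093
nr [0.4537 0.0735 0.022 ] tray -0.1087 -0.0874
r1 [0.5697 0.178  0.014 ] tray -0.0217 0.0421
r2 [0.5599 0.1391 0.014 ] tray -0.0218 0.0021
r3 [0.5498 0.0996 0.014 ] tray -0.0219 -0.0387
(-0.111, 0.09, 0.022) [256.1 220.2]
(-0.111, -0.09, 0.022) [480.9 219.7]
(-0.024, 0.04, 0.014) [317.9 104.3]
(-0.024, 0, 0.014) [371.7 104.2]
(-0.024, -0.04, 0.014) [425.5 104. ]
(0.03, 0, 0.014) [375.   20.8]
```

View pics/w5c.png

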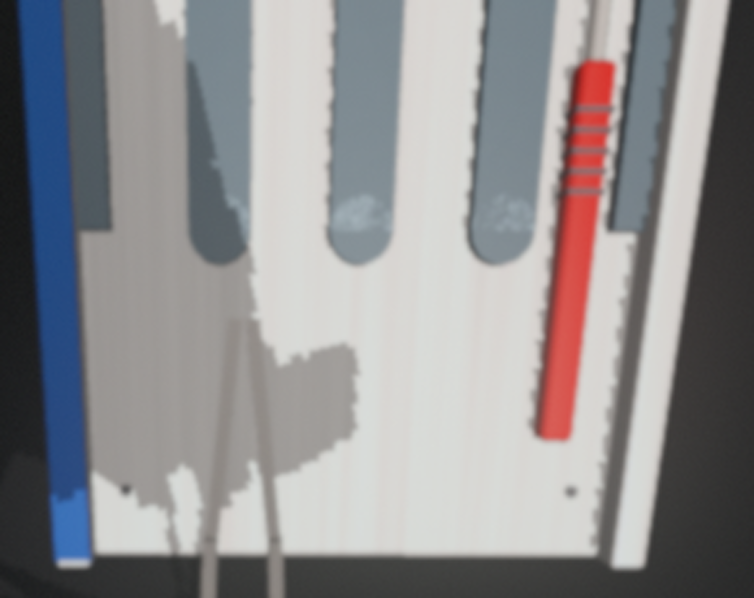

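Run:
```python
from h import *
f=np.load("pics/w5.npz");K=f["camera_matrix"];T=f["world_from_camera"]
y,s=yaw(); p=s["tcp_pos"]; a=np.radians(y+90); u=np.array([np.cos(a),np.sin(a)]);v=np.array([-u[1],u[0]])
for n,q in (("tip",(322,124)),("blunt",(322.5,406))):
    P=px2w(*q,p[2]-.020,K,T); d=P[:2]-p[:2]; print(n,P,"tool along",(d@u).round(4),"lat",(d@v).round(4))
for n,q in (("padL",(298,300)),("padR",(346,300)),("fl",(303,284)),("fr",(343,284))):
    P=px2w(*q,p[2]-.026,K,T); d=P[:2]-p[:2]; print(n,"tool along",(d@u).round(4),"lat",(d@v).round(4))
```

```text
tip [0.55120161 0.17708652 0.1414061 ] tool along 0.0806 lat 0.0013
blunt [0.41579576 0.21118709 0.1414061 ] tool along -0.0591 lat 0.0012
padL tool along -0.0004 lat 0.013
padR tool along -0.0004 lat -0.0103
fl tool along 0.0081 lat 0.0104
fr tool along 0.0081 lat -0.0087
```

Emit:
send_rows:
  moves:
    - {"jaw":0,"x":20,"y":4,"z":-10,"turn":0}
    - {"jaw":0,"x":20,"y":4,"z":-25,"turn":0}
    - {"jaw":0,"x":18,"y":3,"z":-30,"turn":0}
    - {"jaw":0,"x":0,"y":0,"z":-30,"turn":0}
    - {"jaw":0,"x":0,"y":0,"z":-15,"turn":0}

```text
clock: 6.9
tcp_pos: [0.53, 0.2059, 0.0484]
eef_rot: [-2.088, 0.263, 2.093]
ft_force: [-0.9, -0.1, -0.3]
grip_width: 0.0148
```

Emit:
send_rows:
  moves:
    - {"jaw":0,"x":0,"y":0,"z":-5,"turn":0}
    - {"jaw":0,"x":0,"y":0,"z":-3,"turn":0}
    - {"jaw":0,"x":0,"y":0,"z":0,"turn":0}
    - {"jaw":0,"x":0,"y":0,"z":0,"turn":0}
    - {"jaw":0,"x":0,"y":0,"z":0,"turn":0}

```text
clock: 7.4
tcp_pos: [0.5312, 0.2076, 0.0444]
eef_rot: [-2.091, 0.257, 2.089]
ft_force: [0.4, -0.0, -0.6]
grip_width: 0.0147
```

Run:
```python
from h import *
f=vision.grab_frame("wrist"); cv2.imwrite("pics/w6.png",f["img"]); np.savez("pics/w6.npz",**f)
y,s=yaw(); print(s["clock"],s["tcp_pos"].round(4),y,s["ft_force"].round(2),s["grip_width"])
```

```text
7.45 [0.5311 0.2076 0.0443] -104.11352095858365 [ 0.82 -0.44 -0.26] 0.015024183321649513
```

View pics/w6.png

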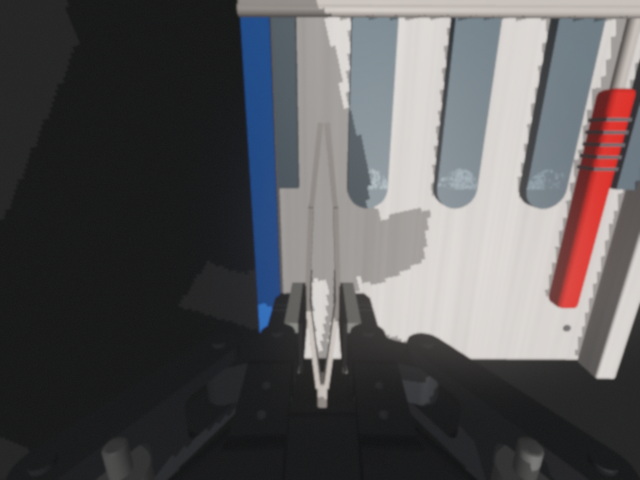

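Emit:
send_rows:
  moves:
    - {"jaw":0,"x":0,"y":0,"z":-2,"turn":0}
    - {"jaw":0,"x":0,"y":0,"z":-2,"turn":0}
    - {"jaw":0,"x":0,"y":0,"z":-2,"turn":0}
    - {"jaw":0,"x":0,"y":0,"z":-1,"turn":0}
    - {"jaw":0,"x":0,"y":0,"z":0,"turn":0}

```text
clock: 7.95
tcp_pos: [0.5306, 0.207, 0.0362]
eef_rot: [-2.09, 0.26, 2.091]
ft_force: [-0.9, -2.0, 1.1]
grip_width: 0.0149
```

Emit:
send_rows:
  moves:
    - {"jaw":0,"x":0,"y":0,"z":-0.5,"turn":0}
    - {"jaw":0,"x":0,"y":0,"z":0,"turn":0}
    - {"jaw":0.25,"x":0,"y":0,"z":0,"turn":0}
    - {"jaw":0.25,"x":0,"y":0,"z":0,"turn":0}
    - {"jaw":0.25,"x":0,"y":0,"z":0,"turn":0}

```text
clock: 8.45
tcp_pos: [0.5299, 0.2048, 0.0359]
eef_rot: [-2.09, 0.264, 2.094]
ft_force: [-0.1, -10.6, 7.2]
grip_width: 0.0213
```

Run:
```python
from h import *
f=vision.grab_frame("wrist"); cv2.imwrite("pics/w7.png",f["img"]); np.savez("pics/w7.npz",**f)
y,s=yaw(); print(s["clock"],s["tcp_pos"].round(4),y,s["ft_force"].round(2),s["grip_width"])
```

```text
8.5 [0.5298 0.2048 0.0359] -104.16198554873941 [  0.61 -11.42   8.51] 0.02096894220840264
```

View pics/w7.png

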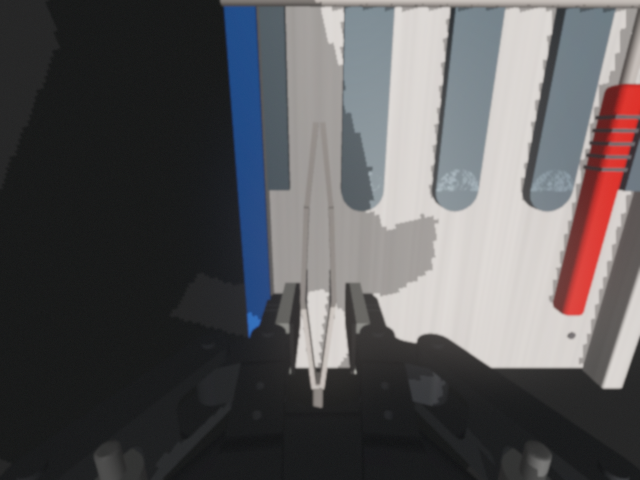

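Emit:
send_rows:
  moves:
    - {"jaw":0.25,"x":-0.5,"y":-2,"z":1,"turn":0}
    - {"jaw":0.25,"x":0,"y":0,"z":5,"turn":0}
    - {"jaw":0.25,"x":0,"y":0,"z":10,"turn":0}
    - {"jaw":0.3,"x":-10,"y":2,"z":15,"turn":0}
    - {"jaw":0.3,"x":-15,"y":4,"z":15,"turn":0}

```text
clock: 9.0
tcp_pos: [0.5057, 0.2117, 0.0828]
eef_rot: [-2.091, 0.259, 2.089]
ft_force: [-0.9, 0.1, 0.3]
grip_width: 0.0251
```

Emit:
send_rows:
  moves:
    - {"jaw":0.3,"x":-15,"y":4,"z":0,"turn":0}
    - {"jaw":0.3,"x":-14,"y":4,"z":0,"turn":0}
    - {"jaw":0.3,"x":0,"y":0,"z":0,"turn":0}
    - {"jaw":0.3,"x":0,"y":0,"z":0,"turn":0}
    - {"jaw":0.3,"x":0,"y":0,"z":0,"turn":0}

```text
clock: 9.5
tcp_pos: [0.4764, 0.2194, 0.0815]
eef_rot: [-2.091, 0.259, 2.091]
ft_force: [0.2, -0.5, 0.2]
grip_width: 0.0255
```

Run:
```python
from h import *
f=vision.grab_frame("wrist"); cv2.imwrite("pics/w8.png",f["img"]); np.savez("pics/w8.npz",**f)
y,s=yaw(); print(s["clock"],s["tcp_pos"].round(4),y,s["ft_force"].round(2),s["grip_width"])
```

```text
9.55 [0.4765 0.2192 0.0815] -104.12461339288174 [-0.25 -0.34 -0.66] 0.025366938015312333
```

View pics/w8.png

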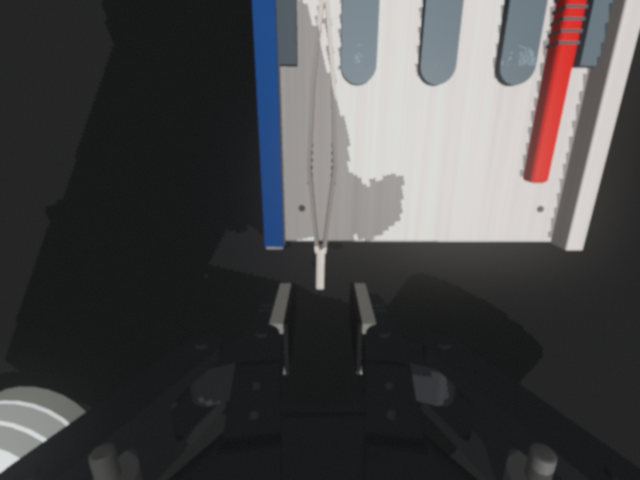

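Run:
```python
from h import *
f=np.load("pics/w8.npz");K=f["camera_matrix"];T=f["world_from_camera"]
y,s=yaw(); p=s["tcp_pos"]; a=np.radians(y+90); u=np.array([np.cos(a),np.sin(a)]);v=np.array([-u[1],u[0]])
C=np.array([.5824,.1324]);th=np.radians(-14.15);U=np.array([np.cos(th),np.sin(th)]);V=np.array([-U[1],U[0]])
for n,q,z in (("blunt",(320,289),.018),("stemfront",(321,246),.018),("g",(322,150),.018),("tip?",(324,5),.014),("r1",(358,83),.014),("r2",(436,83),.014)):
    P=px2w(*q,z,K,T); d=P[:2]-p[:2]; e=P[:2]-C; print(n,P.round(4),"tool along",(d@u).round(4),"lat",(d@v).round(4),"tray",(e@U).round(4),(e@V).round(4))
```

```text
blunt [0.4639 0.2253 0.018 ] tool along -0.0137 lat 0.0028 tray -0.1376 0.0611
stemfront [0.4905 0.218  0.018 ] tool along 0.0139 lat 0.0022 tray -0.1101 0.0605
g [0.5427 0.2042 0.018 ] tool along 0.0679 lat 0.0015 tray -0.0561 0.0599
tip? [0.6077 0.1868 0.014 ] tool along 0.1352 lat 0.0005 tray 0.0112 0.0589
r1 [0.5702 0.1783 0.014 ] tool along 0.1009 lat -0.0169 tray -0.0231 0.0415
r2 [0.5604 0.1396 0.014 ] tool along 0.1008 lat -0.0567 tray -0.0231 0.0016
```

Emit:
send_rows:
  moves:
    - {"jaw":0.3,"x":0,"y":1,"z":-14,"turn":0}
    - {"jaw":0.3,"x":0,"y":0,"z":-14,"turn":0}
    - {"jaw":0.3,"x":0,"y":0,"z":-10,"turn":0}
    - {"jaw":0.2,"x":0,"y":0,"z":-4,"turn":0}
    - {"jaw":0.2,"x":0,"y":0,"z":0,"turn":0}

```text
clock: 10.05
tcp_pos: [0.4761, 0.2198, 0.0391]
eef_rot: [-2.09, 0.261, 2.092]
ft_force: [0.8, 0.7, -0.2]
grip_width: 0.0172
```

Emit:
send_rows:
  moves:
    - {"jaw":0,"x":0,"y":0,"z":0,"turn":0}
    - {"jaw":0,"x":0,"y":0,"z":0,"turn":0}
    - {"jaw":0,"x":0,"y":0,"z":0,"turn":0}
    - {"jaw":0,"x":0,"y":0,"z":0,"turn":0}
    - {"jaw":0,"x":0,"y":0,"z":0,"turn":0}

```text
clock: 10.55
tcp_pos: [0.4763, 0.2203, 0.04]
eef_rot: [-2.091, 0.258, 2.09]
ft_force: [0.5, 0.2, -1.0]
grip_width: 0.0033
```

Run:
```python
from h import *
f=vision.grab_frame("wrist"); cv2.imwrite("pics/w9.png",f["img"]); np.savez("pics/w9.npz",**f)
y,s=yaw(); print(s["clock"],s["tcp_pos"].round(4),y,s["ft_force"].round(2),s["grip_width"])
```

```text
10.6 [0.4763 0.2203 0.04  ] -104.11758439339911 [-0.3   0.02 -0.63] 0.0033139224437227924
```

View pics/w9.png

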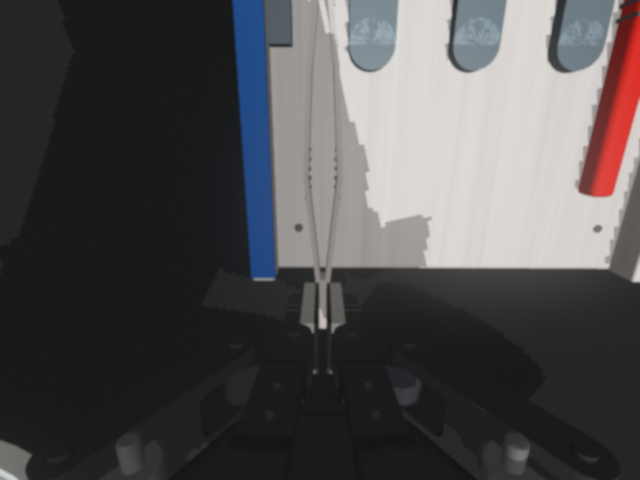

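Emit:
send_rows:
  moves:
    - {"jaw":0,"x":4.9,"y":-1.2,"z":0,"turn":0}
    - {"jaw":0,"x":4.9,"y":-1.2,"z":0,"turn":0}
    - {"jaw":0,"x":4.9,"y":-1.2,"z":0,"turn":0}
    - {"jaw":0,"x":4.9,"y":-1.2,"z":0,"turn":0}
    - {"jaw":0,"x":4.9,"y":-1.2,"z":0,"turn":0}

```text
clock: 11.1
tcp_pos: [0.5012, 0.2141, 0.0399]
eef_rot: [-2.09, 0.259, 2.09]
ft_force: [-3.0, 1.5, 4.4]
grip_width: 0.0032
```

Emit:
send_rows:
  moves:
    - {"jaw":0,"x":4.9,"y":-1.2,"z":0,"turn":0}
    - {"jaw":0,"x":4.9,"y":-1.2,"z":0,"turn":0}
    - {"jaw":0,"x":4.9,"y":-1.2,"z":0,"turn":0}
    - {"jaw":0,"x":4.9,"y":-1.2,"z":0,"turn":0}
    - {"jaw":0,"x":4.9,"y":-1.2,"z":0,"turn":0}

```text
clock: 11.6
tcp_pos: [0.5256, 0.2081, 0.0399]
eef_rot: [-2.09, 0.259, 2.09]
ft_force: [-3.5, 1.3, 5.5]
grip_width: 0.0033
```

Run:
```python
from h import *
f=vision.grab_frame("wrist"); cv2.imwrite("pics/w10.png",f["img"]); np.savez("pics/w10.npz",**f)
y,s=yaw(); print(s["clock"],s["tcp_pos"].round(4),y,s["ft_force"].round(2),s["grip_width"])
```

```text
11.65 [0.5262 0.208  0.0399] -104.12377546062022 [-1.87 -0.93  4.53] 0.0031690413963435687
```

View pics/w10.png

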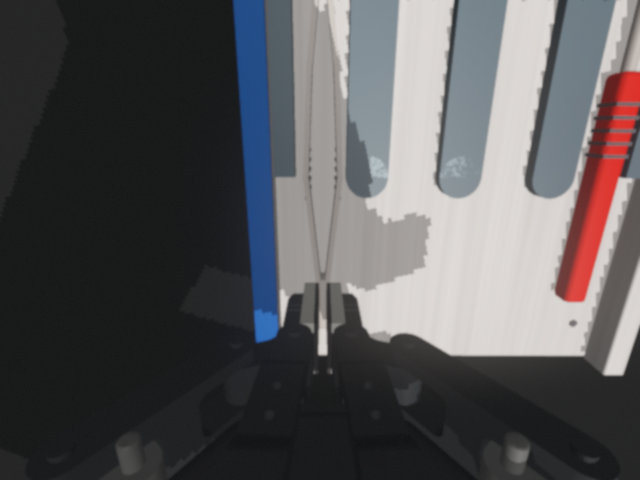

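Emit:
send_rows:
  moves:
    - {"jaw":0,"x":1.9,"y":-0.5,"z":0.4,"turn":0}
    - {"jaw":0,"x":1.9,"y":-0.5,"z":0.2,"turn":0}
    - {"jaw":0,"x":1.9,"y":-0.5,"z":0,"turn":0}
    - {"jaw":0,"x":1.9,"y":-0.5,"z":0,"turn":0}
    - {"jaw":0,"x":0.5,"y":-0.1,"z":0,"turn":0}

```text
clock: 12.15
tcp_pos: [0.5335, 0.2061, 0.0403]
eef_rot: [-2.09, 0.259, 2.09]
ft_force: [-0.1, 0.7, -0.1]
grip_width: 0.0032
```

```bash
cat > st.py <<'E'
from h import *
C=np.array([.5824,.1324]);th=np.radians(-14.15);U=np.array([np.cos(th),np.sin(th)]);V=np.array([-U[1],U[0]])
y,s=yaw(); F=s["ft_force"]; e=s["tcp_pos"][:2]-C
print(s["clock"],s["tcp_pos"].round(4),round(y,2),"tray xy",(e@U).round(4),(e@V).round(4),"F along",(F[:2]@U).round(2),"lat",(F[:2]@V).round(2),"z",F[2].round(2),s["grip_width"].round(4))
E
python3 st.py
```

```text
Traceback (most recent call last):
  File "st.py", line 4, in <module>
    print(s["clock"],s["tcp_pos"].round(4),round(y,2),"tray xy",(e@U).round(4),(e@V).round(4),"F along",(F[:2]@U).round(2),"lat",(F[:2]@V).round(2),"z",F[2].round(2),s["grip_width"].round(4))
                                                                                                                                                                      ^^^^^^^^^^^^^^^^^^^^^
AttributeError: 'float' object has no attribute 'round'
```

Emit:
send_rows:
  moves:
    - {"jaw":0,"x":0.7,"y":-0.2,"z":0,"turn":0}
    - {"jaw":0,"x":0.7,"y":-0.2,"z":0,"turn":0}
    - {"jaw":0,"x":0.7,"y":-0.2,"z":0,"turn":0}
    - {"jaw":0,"x":0.5,"y":0,"z":0,"turn":0}
    - {"jaw":0,"x":0,"y":0,"z":0,"turn":0}

```text
clock: 12.65
tcp_pos: [0.536, 0.2055, 0.0404]
eef_rot: [-2.09, 0.259, 2.09]
ft_force: [0.1, -0.4, -0.8]
grip_width: 0.0034
```

Emit:
send_rows:
  moves:
    - {"jaw":0,"x":0.7,"y":-0.2,"z":0,"turn":0}
    - {"jaw":0,"x":0.7,"y":-0.2,"z":0,"turn":0}
    - {"jaw":0,"x":0.7,"y":-0.2,"z":0,"turn":0}
    - {"jaw":0,"x":0.5,"y":0,"z":0,"turn":0}
    - {"jaw":0,"x":0,"y":0,"z":0,"turn":0}

```text
clock: 13.15
tcp_pos: [0.5386, 0.2049, 0.0404]
eef_rot: [-2.09, 0.259, 2.09]
ft_force: [-0.6, 0.3, -0.2]
grip_width: 0.0035
```

```bash
sed -i 's/s\["grip_width"\].round(4)/round(s["grip_width"],4)/' st.py; python3 st.py
```

```text
13.15 [0.5386 0.2049 0.0404] -104.13 tray xy -0.0602 0.0596 F along -0.64 lat 0.16 z -0.23 0.0035
```

Emit:
send_rows:
  moves:
    - {"jaw":0,"x":0.7,"y":-0.2,"z":0,"turn":0}
    - {"jaw":0,"x":0.7,"y":-0.2,"z":0,"turn":0}
    - {"jaw":0,"x":0.7,"y":-0.2,"z":0,"turn":0}
    - {"jaw":0,"x":0.4,"y":0,"z":0,"turn":0}
    - {"jaw":0,"x":0,"y":0,"z":0,"turn":0}

```text
clock: 13.65
tcp_pos: [0.5411, 0.2043, 0.0404]
eef_rot: [-2.09, 0.259, 2.09]
ft_force: [-0.1, 0.4, -0.5]
grip_width: 0.0033
```

Emit:
send_rows:
  moves:
    - {"jaw":0,"x":0.7,"y":-0.2,"z":0,"turn":0}
    - {"jaw":0,"x":0.7,"y":-0.2,"z":0,"turn":0}
    - {"jaw":0,"x":0.7,"y":-0.2,"z":0,"turn":0}
    - {"jaw":0,"x":0.4,"y":0,"z":0,"turn":0}
    - {"jaw":0,"x":0,"y":0,"z":0,"turn":0}

```text
clock: 14.15
tcp_pos: [0.5436, 0.2037, 0.0404]
eef_rot: [-2.09, 0.259, 2.09]
ft_force: [-0.3, 0.2, -0.8]
grip_width: 0.0034
```

Emit:
send_rows:
  moves:
    - {"jaw":0,"x":0.7,"y":-0.2,"z":0,"turn":0}
    - {"jaw":0,"x":0.7,"y":-0.2,"z":0,"turn":0}
    - {"jaw":0,"x":0.7,"y":-0.2,"z":0,"turn":0}
    - {"jaw":0,"x":0.4,"y":0,"z":0,"turn":0}
    - {"jaw":0,"x":0,"y":0,"z":0,"turn":0}

```text
clock: 14.65
tcp_pos: [0.5461, 0.2031, 0.0404]
eef_rot: [-2.09, 0.259, 2.09]
ft_force: [-0.2, 0.2, 0.6]
grip_width: 0.0034
```

Emit:
send_rows:
  moves:
    - {"jaw":0,"x":0.7,"y":-0.2,"z":0,"turn":0}
    - {"jaw":0,"x":0.7,"y":-0.2,"z":0,"turn":0}
    - {"jaw":0,"x":0.7,"y":-0.2,"z":0,"turn":0}
    - {"jaw":0,"x":0.4,"y":0,"z":0,"turn":0}
    - {"jaw":0,"x":0,"y":0,"z":0,"turn":0}

```text
clock: 15.15
tcp_pos: [0.5486, 0.2025, 0.0404]
eef_rot: [-2.09, 0.259, 2.09]
ft_force: [-0.4, 0.2, -0.7]
grip_width: 0.0034
```

Emit:
send_rows:
  moves:
    - {"jaw":0,"x":0.7,"y":-0.2,"z":0,"turn":0}
    - {"jaw":0,"x":0.7,"y":-0.2,"z":0,"turn":0}
    - {"jaw":0,"x":0.7,"y":-0.2,"z":0,"turn":0}
    - {"jaw":0,"x":0.4,"y":0,"z":0,"turn":0}
    - {"jaw":0,"x":0,"y":0,"z":0,"turn":0}

```text
clock: 15.65
tcp_pos: [0.5511, 0.2019, 0.0404]
eef_rot: [-2.09, 0.259, 2.09]
ft_force: [-0.3, -0.1, 0.0]
grip_width: 0.003
```

Emit:
send_rows:
  moves:
    - {"jaw":0,"x":0.7,"y":-0.2,"z":0,"turn":0}
    - {"jaw":0,"x":0.7,"y":-0.2,"z":0,"turn":0}
    - {"jaw":0,"x":0.7,"y":-0.2,"z":0,"turn":0}
    - {"jaw":0,"x":0.4,"y":0,"z":0,"turn":0}
    - {"jaw":0,"x":0,"y":0,"z":0,"turn":0}

```text
clock: 16.15
tcp_pos: [0.5531, 0.2011, 0.0402]
eef_rot: [-2.09, 0.26, 2.091]
ft_force: [-2.9, 1.1, -0.5]
grip_width: 0.0038
```

```bash
python3 st.py
python3 - <<'E'
from h import *
f=vision.grab_frame("wrist"); cv2.imwrite("pics/w11.png",f["img"]); np.savez("pics/w11.npz",**f)
E
python3 st.py
python3 - <<'E'
from h import *
f=vision.grab_frame("scene"); cv2.imwrite("pics/s11.png",cv2.resize(f["img"][180:280,270:430],None,fx=5,fy=5))
E
python3 st.py
```

```text
16.15 [0.5531 0.2011 0.0402] -104.13 tray xy -0.0452 0.0595 F along -3.11 lat 0.34 z -0.53 0.0038
16.2 [0.5531 0.2012 0.0402] -104.13 tray xy -0.0452 0.0595 F along -3.24 lat -0.06 z 0.12 0.0032
16.25 [0.5532 0.2012 0.0402] -104.13 tray xy -0.0452 0.0596 F along -2.57 lat -0.25 z 0.39 0.0033
```

View pics/w11.png

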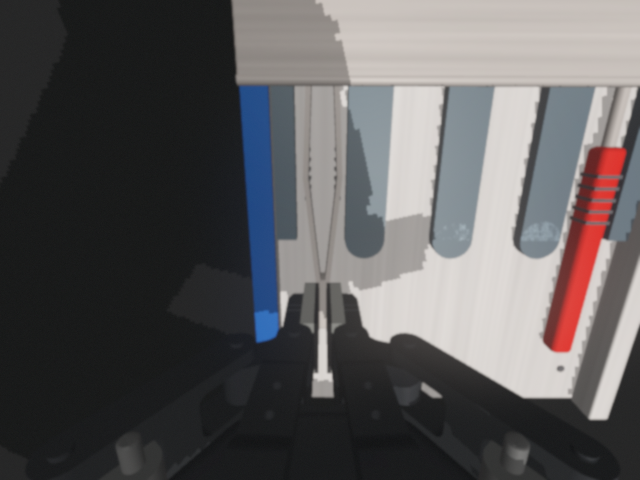

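Emit:
send_rows:
  moves:
    - {"jaw":0,"x":0.5,"y":-0.1,"z":0,"turn":0}
    - {"jaw":0,"x":0.5,"y":-0.1,"z":0,"turn":0}
    - {"jaw":0,"x":0,"y":0,"z":0,"turn":0}
    - {"jaw":0,"x":0,"y":0,"z":0,"turn":0}
    - {"jaw":0,"x":0,"y":0,"z":0,"turn":0}

```text
clock: 16.75
tcp_pos: [0.5543, 0.201, 0.0403]
eef_rot: [-2.09, 0.259, 2.091]
ft_force: [-3.8, 0.3, -0.6]
grip_width: 0.0036
```

```bash
python3 st.py
```

```text
16.75 [0.5543 0.201  0.0403] -104.13 tray xy -0.044 0.0597 F along -3.79 lat -0.62 z -0.55 0.0036
```

Emit:
send_rows:
  moves:
    - {"jaw":0,"x":-1.3,"y":0.3,"z":-0.3,"turn":0}
    - {"jaw":0,"x":-1.3,"y":0.3,"z":0,"turn":0}
    - {"jaw":0,"x":0,"y":0,"z":0,"turn":0}
    - {"jaw":0.11,"x":0,"y":0,"z":0,"turn":0}
    - {"jaw":0.11,"x":0,"y":0,"z":0,"turn":0}

```text
clock: 17.25
tcp_pos: [0.5525, 0.202, 0.0404]
eef_rot: [-2.091, 0.258, 2.089]
ft_force: [-0.2, -0.2, 0.9]
grip_width: 0.0093
```

Emit:
send_rows:
  moves:
    - {"jaw":0.11,"x":0,"y":0,"z":5,"turn":0}
    - {"jaw":0.11,"x":0,"y":0,"z":12,"turn":0}
    - {"jaw":0.15,"x":0,"y":0,"z":25,"turn":0}
    - {"jaw":0.3,"x":-10,"y":0,"z":35,"turn":0}
    - {"jaw":0.4,"x":-20,"y":0,"z":35,"turn":0}

```text
clock: 17.75
tcp_pos: [0.5225, 0.2017, 0.1539]
eef_rot: [-2.091, 0.26, 2.089]
ft_force: [0.7, 0.3, 0.7]
grip_width: 0.034
```

```bash
python3 st.py
python3 - <<'E'
from h import *
f=vision.grab_frame("wrist"); cv2.imwrite("pics/w12.png",f["img"]); np.savez("pics/w12.npz",**f)
E
```

```text
17.75 [0.5225 0.2017 0.1539] -104.15 tray xy -0.075 0.0526 F along 0.64 lat 0.5 z 0.73 0.034
```

View pics/w12.png

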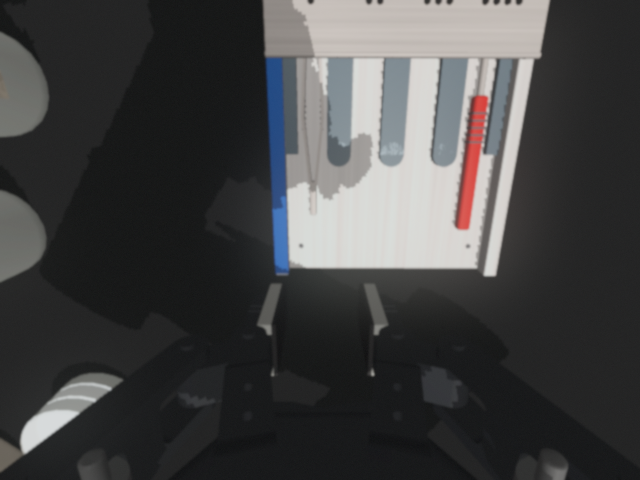

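Emit:
send_rows:
  moves:
    - {"jaw":0.4,"x":0,"y":-40,"z":0,"turn":2.2}
    - {"jaw":0.4,"x":0,"y":-40,"z":0,"turn":2.2}
    - {"jaw":0.4,"x":0,"y":-40,"z":0,"turn":2.2}
    - {"jaw":0.4,"x":0,"y":-40,"z":0,"turn":2.2}
    - {"jaw":0.4,"x":0,"y":-40,"z":0,"turn":2.2}

```text
clock: 18.3
tcp_pos: [0.522, 0.0003, 0.1535]
eef_rot: [-2.197, 0.057, 2.193]
ft_force: [1.5, 0.0, -0.0]
grip_width: 0.0343
```

Emit:
send_rows:
  moves:
    - {"jaw":0.4,"x":0,"y":-40,"z":0,"turn":2.2}
    - {"jaw":0.4,"x":0,"y":-40,"z":0,"turn":2.2}
    - {"jaw":0.4,"x":0,"y":-40,"z":0,"turn":2.2}
    - {"jaw":0.4,"x":0,"y":-40,"z":0,"turn":2.2}
    - {"jaw":0.4,"x":0,"y":-40,"z":0,"turn":2.2}

```text
clock: 18.8
tcp_pos: [0.522, -0.2, 0.1535]
eef_rot: [2.151, 0.15, -2.147]
ft_force: [0.4, -0.1, 0.4]
grip_width: 0.0344
```

Emit:
send_rows:
  moves:
    - {"jaw":0.4,"x":-1,"y":-38,"z":-15,"turn":1.75}
    - {"jaw":0.4,"x":-1,"y":-38,"z":-15,"turn":1.75}
    - {"jaw":0.4,"x":-1,"y":-38,"z":-15,"turn":1.75}
    - {"jaw":0.4,"x":0,"y":-4,"z":-10,"turn":0}
    - {"jaw":0.4,"x":0,"y":0,"z":0,"turn":0}

```text
clock: 19.3
tcp_pos: [0.5178, -0.3172, 0.0962]
eef_rot: [2.1, 0.24, -2.104]
ft_force: [-0.1, 0.9, -0.3]
grip_width: 0.0343
```

```bash
python3 st.py
python3 - <<'E'
from h import *
f=vision.grab_frame("wrist"); cv2.imwrite("pics/w13.png",f["img"]); np.savez("pics/w13.npz",**f)
E
python3 st.py
```

```text
19.3 [ 0.5178 -0.3172  0.0962] -77.03 tray xy 0.0473 -0.4517 F along -0.31 lat 0.8 z -0.26 0.0343
19.35 [ 0.5185 -0.3165  0.0971] -76.95 tray xy 0.0477 -0.4509 F along -0.21 lat 1.04 z 0.96 0.034
```

View pics/w13.png

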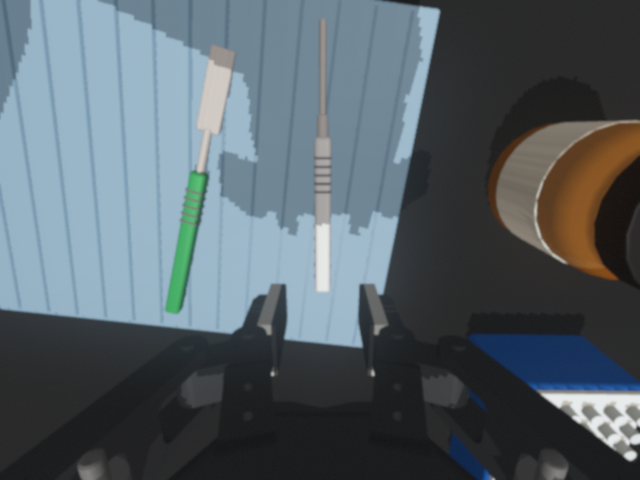

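```bash
cat > rel.py <<'E'
import sys
from h import *
def rel(npz,pts):
    f=np.load(npz);K=f["camera_matrix"];T=f["world_from_camera"]
    y,s=yaw(); p=s["tcp_pos"]; a=np.radians(y+90); u=np.array([np.cos(a),np.sin(a)]);v=np.array([-u[1],u[0]])
    for n,q,z in pts:
        P=px2w(*q,z,K,T); d=P[:2]-p[:2]; print(n,P.round(4),"tool along",(d@u).round(4),"lat",(d@v).round(4))
E
python3 - <<'E'
from rel import *
rel("pics/w13.npz",[("blunt",(322.5,290.5),.014),("tip",(322,18),.009),("spat tip",(223,48),.012),("spat blunt",(174,311),.014)])
E
```

```text
blunt [ 0.4944 -0.3217  0.014 ] tool along -0.0246 lat 0.0004
tip [ 0.6496 -0.2857  0.009 ] tool along 0.1347 lat 0.0003
spat tip [ 0.6232 -0.2369  0.012 ] tool along 0.12 lat 0.0539
spat blunt [ 0.4565 -0.2264  0.014 ] tool along -0.04 lat 0.1017
```

Emit:
send_rows:
  moves:
    - {"jaw":0.4,"x":0,"y":-0.7,"z":-22,"turn":0}
    - {"jaw":0.4,"x":0,"y":0,"z":-20,"turn":0}
    - {"jaw":0.4,"x":0,"y":0,"z":-14,"turn":0}
    - {"jaw":0.4,"x":0,"y":0,"z":-8,"turn":0}
    - {"jaw":0.3,"x":0,"y":0,"z":0,"turn":0}
  grip_force: 40

```text
clock: 19.85
tcp_pos: [0.5189, -0.3163, 0.0327]
eef_rot: [2.099, 0.243, -2.101]
ft_force: [-0.6, 0.3, 0.1]
grip_width: 0.0254
```

Emit:
send_rows:
  moves:
    - {"jaw":0,"x":0,"y":0,"z":0,"turn":0}
    - {"jaw":0,"x":0,"y":0,"z":0,"turn":0}
    - {"jaw":0,"x":0,"y":0,"z":0,"turn":0}
    - {"jaw":0,"x":0,"y":0,"z":0,"turn":0}
    - {"jaw":0,"x":0,"y":0,"z":0,"turn":0}

```text
clock: 20.35
tcp_pos: [0.5196, -0.3171, 0.034]
eef_rot: [2.101, 0.241, -2.098]
ft_force: [-0.7, 3.0, 6.0]
grip_width: 0.0084
```

```bash
python3 st.py
```

```text
20.35 [ 0.5196 -0.3171  0.034 ] -76.86 tray xy 0.049 -0.4512 F along -1.42 lat 2.79 z 5.96 0.0084
```

Emit:
send_rows:
  moves:
    - {"jaw":0,"x":0,"y":0,"z":12,"turn":0}
    - {"jaw":0,"x":0,"y":0,"z":28,"turn":0}
    - {"jaw":0,"x":0,"y":0,"z":30,"turn":0}
    - {"jaw":0,"x":0,"y":10,"z":30,"turn":-1}
    - {"jaw":0,"x":0,"y":30,"z":25,"turn":-2}

```text
clock: 20.85
tcp_pos: [0.519, -0.2782, 0.1602]
eef_rot: [2.131, 0.185, -2.129]
ft_force: [0.1, 1.2, -0.7]
grip_width: 0.0085
```

```bash
python3 st.py
python3 - <<'E'
from h import *
f=vision.grab_frame("wrist"); cv2.imwrite("pics/w14.png",f["img"]); np.savez("pics/w14.npz",**f)
E
python3 st.py
```

```text
20.85 [ 0.519  -0.2782  0.1602] -80.05 tray xy 0.0389 -0.4137 F along -0.15 lat 1.16 z -0.68 0.0085
20.9 [ 0.5204 -0.275   0.1645] -80.1 tray xy 0.0395 -0.4101 F along -1.56 lat 3.24 z 2.14 0.0082
```

View pics/w14.png

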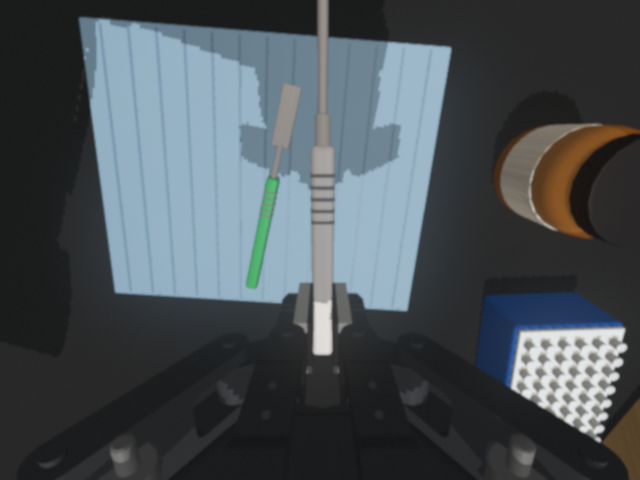

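Emit:
send_rows:
  moves:
    - {"jaw":0,"x":-2,"y":40,"z":0,"turn":-2}
    - {"jaw":0,"x":-2,"y":40,"z":0,"turn":-2}
    - {"jaw":0,"x":-2,"y":40,"z":0,"turn":-2}
    - {"jaw":0,"x":-2,"y":40,"z":0,"turn":-2}
    - {"jaw":0,"x":-2,"y":40,"z":0,"turn":-2}

```text
clock: 21.4
tcp_pos: [0.5084, -0.0756, 0.1588]
eef_rot: [2.222, 0.001, -2.221]
ft_force: [0.8, 0.0, 0.6]
grip_width: 0.0083
```

Emit:
send_rows:
  moves:
    - {"jaw":0,"x":-2,"y":40,"z":0,"turn":-2}
    - {"jaw":0,"x":-2,"y":40,"z":0,"turn":-2}
    - {"jaw":0,"x":-2,"y":40,"z":0,"turn":-2}
    - {"jaw":0,"x":-2,"y":40,"z":0,"turn":-2}
    - {"jaw":0,"x":-2,"y":40,"z":0,"turn":-2}

```text
clock: 21.9
tcp_pos: [0.4984, 0.1245, 0.1588]
eef_rot: [-2.131, 0.185, 2.13]
ft_force: [1.1, -0.9, -1.0]
grip_width: 0.0084
```

Emit:
send_rows:
  moves:
    - {"jaw":0,"x":-2,"y":25,"z":-20,"turn":-2}
    - {"jaw":0,"x":-2,"y":18,"z":-25,"turn":-2}
    - {"jaw":0,"x":-1,"y":9,"z":-25,"turn":0}
    - {"jaw":0,"x":0,"y":0,"z":-25,"turn":0}
    - {"jaw":0,"x":0,"y":0,"z":-10,"turn":0}

```text
clock: 22.4
tcp_pos: [0.4927, 0.1745, 0.0514]
eef_rot: [-2.091, 0.257, 2.096]
ft_force: [-0.3, 0.3, -0.5]
grip_width: 0.0084
```

```bash
python3 st.py
python3 - <<'E'
from h import *
f=vision.grab_frame("wrist"); cv2.imwrite("pics/w15.png",f["img"]); np.savez("pics/w15.npz",**f)
f=vision.grab_frame("scene"); cv2.imwrite("pics/s15.png",cv2.resize(f["img"][170:290,260:420],None,fx=5,fy=5))
E
python3 st.py
```

```text
22.4 [0.4927 0.1745 0.0514] -103.86 tray xy -0.0972 0.0189 F along -0.32 lat 0.23 z -0.52 0.0084
22.5 [0.4932 0.1743 0.0522] -103.88 tray xy -0.0967 0.0188 F along -0.01 lat -0.95 z 0.46 0.0084
```

View pics/w15.png

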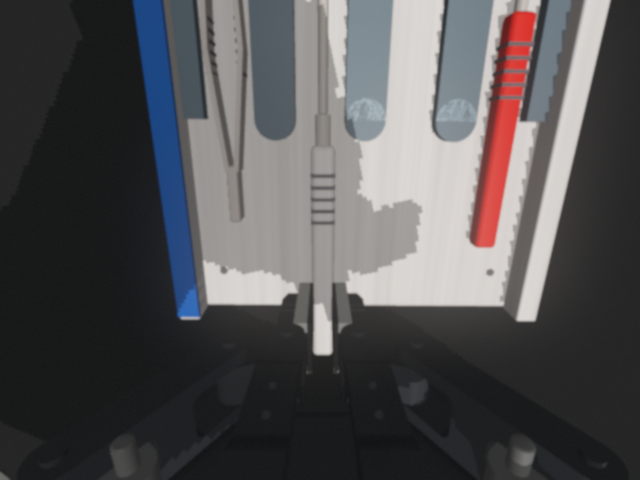

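View pics/s15.png

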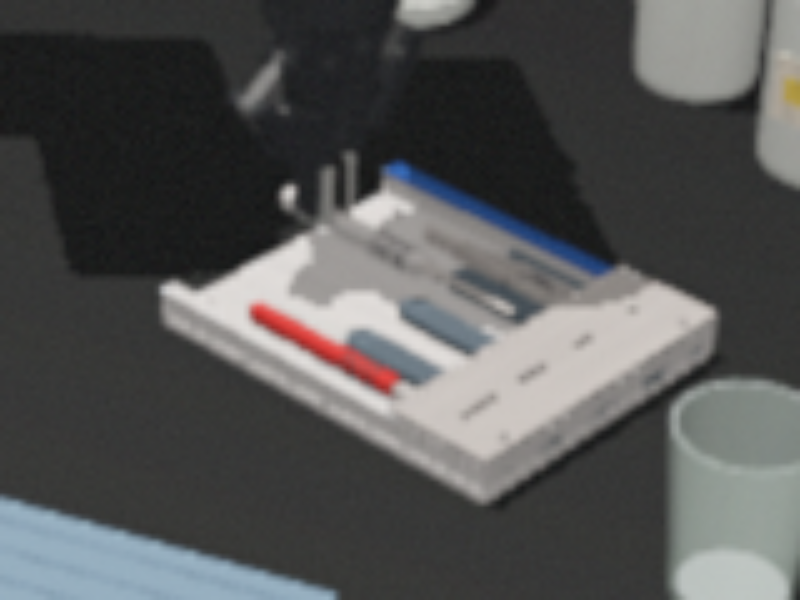

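Emit:
send_rows:
  moves:
    - {"jaw":0,"x":0.3,"y":0.8,"z":-5,"turn":-0.2}
    - {"jaw":0,"x":0,"y":0,"z":-4,"turn":0}
    - {"jaw":0,"x":0,"y":0,"z":-2,"turn":0}
    - {"jaw":0,"x":0,"y":0,"z":-1,"turn":0}
    - {"jaw":0,"x":0,"y":0,"z":0,"turn":0}

```text
clock: 23.0
tcp_pos: [0.4943, 0.1758, 0.0413]
eef_rot: [-2.091, 0.258, 2.09]
ft_force: [-0.6, -0.6, -0.1]
grip_width: 0.0079
```

```bash
python3 st.py
```

```text
23.0 [0.4943 0.1758 0.0413] -104.08 tray xy -0.096 0.0206 F along -0.41 lat -0.77 z -0.05 0.0079
```

Emit:
send_rows:
  moves:
    - {"jaw":0,"x":0,"y":0,"z":-1,"turn":0}
    - {"jaw":0,"x":0,"y":0,"z":-1,"turn":0}
    - {"jaw":0,"x":0,"y":0,"z":-1,"turn":0}
    - {"jaw":0,"x":0,"y":0,"z":0,"turn":0}
    - {"jaw":0,"x":0,"y":0,"z":0,"turn":0}

```text
clock: 23.5
tcp_pos: [0.4942, 0.1758, 0.0381]
eef_rot: [-2.091, 0.258, 2.091]
ft_force: [0.0, 0.4, -0.0]
grip_width: 0.0083
```

```bash
python3 st.py;  python3 - <<'E'
from h import *
f=vision.grab_frame("wrist"); cv2.imwrite("pics/w16.png",f["img"]); np.savez("pics/w16.npz",**f)
E
python3 st.py
```

```text
23.5 [0.4942 0.1758 0.0381] -104.07 tray xy -0.0961 0.0206 F along -0.05 lat 0.36 z -0.02 0.0083
23.55 [0.4943 0.1759 0.0381] -104.07 tray xy -0.0961 0.0206 F along 0.17 lat 0.61 z -0.1 0.0083
```

View pics/w16.png

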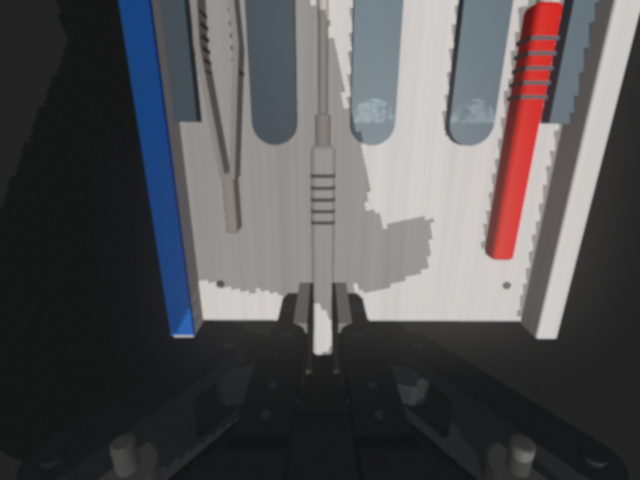

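Emit:
send_rows:
  moves:
    - {"jaw":0,"x":3.9,"y":-1.1,"z":-0.3,"turn":0}
    - {"jaw":0,"x":3.9,"y":-1,"z":0,"turn":0}
    - {"jaw":0,"x":3.9,"y":-1,"z":0,"turn":0}
    - {"jaw":0,"x":3.9,"y":-1,"z":0,"turn":0}
    - {"jaw":0,"x":3.9,"y":-1,"z":0,"turn":0}

```text
clock: 24.05
tcp_pos: [0.5139, 0.1706, 0.038]
eef_rot: [-2.091, 0.258, 2.091]
ft_force: [-2.5, 1.7, 6.6]
grip_width: 0.0084
```

Emit:
send_rows:
  moves:
    - {"jaw":0,"x":3.9,"y":-1,"z":0,"turn":0}
    - {"jaw":0,"x":3.9,"y":-1,"z":0,"turn":0}
    - {"jaw":0,"x":3.9,"y":-1,"z":0,"turn":0}
    - {"jaw":0,"x":1.5,"y":-0.4,"z":0,"turn":0}
    - {"jaw":0,"x":0,"y":0,"z":0,"turn":0}

```text
clock: 24.55
tcp_pos: [0.5273, 0.1672, 0.038]
eef_rot: [-2.091, 0.258, 2.091]
ft_force: [-1.7, -0.2, 5.3]
grip_width: 0.0083
```

```bash
python3 st.py;  python3 - <<'E'
from h import *
f=vision.grab_frame("wrist"); cv2.imwrite("pics/w17.png",f["img"]); np.savez("pics/w17.npz",**f)
E
python3 st.py
```

```text
24.55 [0.5273 0.1672 0.038 ] -104.08 tray xy -0.0619 0.0203 F along -1.57 lat -0.56 z 5.26 0.0083
24.6 [0.5273 0.1672 0.038 ] -104.08 tray xy -0.0619 0.0203 F along -2.33 lat -0.59 z 4.52 0.0081
```

View pics/w17.png

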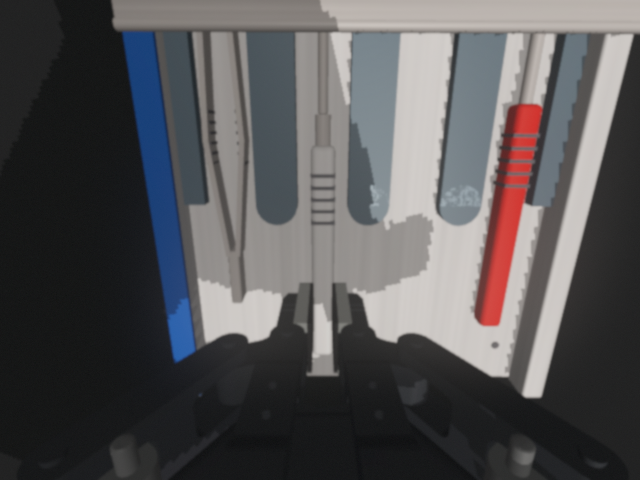

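Emit:
send_rows:
  moves:
    - {"jaw":0,"x":0,"y":0,"z":0.5,"turn":0}
    - {"jaw":0,"x":0.7,"y":-0.2,"z":0,"turn":0}
    - {"jaw":0,"x":0.7,"y":-0.2,"z":0,"turn":0}
    - {"jaw":0,"x":0.5,"y":-0.1,"z":0,"turn":0}
    - {"jaw":0,"x":0,"y":0,"z":0,"turn":0}

```text
clock: 25.1
tcp_pos: [0.5289, 0.1668, 0.0382]
eef_rot: [-2.091, 0.258, 2.091]
ft_force: [0.2, -0.1, -0.5]
grip_width: 0.0081
```

```bash
python3 st.py
```

```text
25.1 [0.5289 0.1668 0.0382] -104.08 tray xy -0.0603 0.0203 F along 0.25 lat -0.05 z -0.53 0.0081
```

Emit:
send_rows:
  moves:
    - {"jaw":0,"x":0.7,"y":-0.2,"z":0,"turn":0}
    - {"jaw":0,"x":0.7,"y":-0.2,"z":0,"turn":0}
    - {"jaw":0,"x":0.7,"y":-0.2,"z":0,"turn":0}
    - {"jaw":0,"x":0.4,"y":0,"z":0,"turn":0}
    - {"jaw":0,"x":0,"y":0,"z":0,"turn":0}

```text
clock: 25.6
tcp_pos: [0.5314, 0.1662, 0.0383]
eef_rot: [-2.091, 0.258, 2.091]
ft_force: [1.1, 0.0, -0.3]
grip_width: 0.0083
```

Emit:
send_rows:
  moves:
    - {"jaw":0,"x":0.7,"y":-0.2,"z":0,"turn":0}
    - {"jaw":0,"x":0.7,"y":-0.2,"z":0,"turn":0}
    - {"jaw":0,"x":0.7,"y":-0.2,"z":0,"turn":0}
    - {"jaw":0,"x":0.4,"y":0,"z":0,"turn":0}
    - {"jaw":0,"x":0,"y":0,"z":0,"turn":0}

```text
clock: 26.1
tcp_pos: [0.5339, 0.1656, 0.0383]
eef_rot: [-2.091, 0.258, 2.091]
ft_force: [0.2, 0.2, -0.6]
grip_width: 0.0082
```

Emit:
send_rows:
  moves:
    - {"jaw":0,"x":0.7,"y":-0.2,"z":0,"turn":0}
    - {"jaw":0,"x":0.7,"y":-0.2,"z":0,"turn":0}
    - {"jaw":0,"x":0.7,"y":-0.2,"z":0,"turn":0}
    - {"jaw":0,"x":0.4,"y":0,"z":0,"turn":0}
    - {"jaw":0,"x":0,"y":0,"z":0,"turn":0}

```text
clock: 26.6
tcp_pos: [0.5364, 0.165, 0.0383]
eef_rot: [-2.091, 0.258, 2.091]
ft_force: [-0.3, 0.1, -0.4]
grip_width: 0.0078
```

Emit:
send_rows:
  moves:
    - {"jaw":0,"x":0.7,"y":-0.2,"z":0,"turn":0}
    - {"jaw":0,"x":0.7,"y":-0.2,"z":0,"turn":0}
    - {"jaw":0,"x":0.7,"y":-0.2,"z":0,"turn":0}
    - {"jaw":0,"x":0.4,"y":0,"z":0,"turn":0}
    - {"jaw":0,"x":0,"y":0,"z":0,"turn":0}

```text
clock: 27.1
tcp_pos: [0.5389, 0.1644, 0.0383]
eef_rot: [-2.091, 0.258, 2.091]
ft_force: [0.4, 0.3, -0.6]
grip_width: 0.0082
```

Emit:
send_rows:
  moves:
    - {"jaw":0,"x":0.7,"y":-0.2,"z":0,"turn":0}
    - {"jaw":0,"x":0.7,"y":-0.2,"z":0,"turn":0}
    - {"jaw":0,"x":0.7,"y":-0.2,"z":0,"turn":0}
    - {"jaw":0,"x":0.4,"y":0,"z":0,"turn":0}
    - {"jaw":0,"x":0,"y":0,"z":0,"turn":0}

```text
clock: 27.6
tcp_pos: [0.5414, 0.1638, 0.0383]
eef_rot: [-2.091, 0.258, 2.091]
ft_force: [0.9, -0.0, -1.6]
grip_width: 0.0082
```

Emit:
send_rows:
  moves:
    - {"jaw":0,"x":0.7,"y":-0.2,"z":0,"turn":0}
    - {"jaw":0,"x":0.7,"y":-0.2,"z":0,"turn":0}
    - {"jaw":0,"x":0.7,"y":-0.2,"z":0,"turn":0}
    - {"jaw":0,"x":0.4,"y":0,"z":0,"turn":0}
    - {"jaw":0,"x":0,"y":0,"z":0,"turn":0}

```text
clock: 28.1
tcp_pos: [0.5439, 0.1632, 0.0383]
eef_rot: [-2.091, 0.258, 2.091]
ft_force: [0.9, -0.3, -0.6]
grip_width: 0.0083
```

Emit:
send_rows:
  moves:
    - {"jaw":0,"x":0.7,"y":-0.2,"z":0,"turn":0}
    - {"jaw":0,"x":0.7,"y":-0.2,"z":0,"turn":0}
    - {"jaw":0,"x":0.7,"y":-0.2,"z":0,"turn":0}
    - {"jaw":0,"x":0.4,"y":0,"z":0,"turn":0}
    - {"jaw":0,"x":0,"y":0,"z":0,"turn":0}

```text
clock: 28.6
tcp_pos: [0.5464, 0.1626, 0.0383]
eef_rot: [-2.091, 0.258, 2.091]
ft_force: [0.3, -0.3, -0.7]
grip_width: 0.0082
```

Emit:
send_rows:
  moves:
    - {"jaw":0,"x":0.7,"y":-0.2,"z":0,"turn":0}
    - {"jaw":0,"x":0.7,"y":-0.2,"z":0,"turn":0}
    - {"jaw":0,"x":0.7,"y":-0.2,"z":0,"turn":0}
    - {"jaw":0,"x":0.4,"y":0,"z":0,"turn":0}
    - {"jaw":0,"x":0,"y":0,"z":0,"turn":0}

```text
clock: 29.1
tcp_pos: [0.5489, 0.162, 0.0383]
eef_rot: [-2.091, 0.258, 2.091]
ft_force: [0.0, -0.2, -0.4]
grip_width: 0.0081
```

Emit:
send_rows:
  moves:
    - {"jaw":0,"x":0.7,"y":-0.2,"z":0,"turn":0}
    - {"jaw":0,"x":0.7,"y":-0.2,"z":0,"turn":0}
    - {"jaw":0,"x":0.7,"y":-0.2,"z":0,"turn":0}
    - {"jaw":0,"x":0.4,"y":0,"z":0,"turn":0}
    - {"jaw":0,"x":0,"y":0,"z":0,"turn":0}

```text
clock: 29.6
tcp_pos: [0.5509, 0.1613, 0.0382]
eef_rot: [-2.09, 0.259, 2.092]
ft_force: [-3.8, 1.2, 1.1]
grip_width: 0.0081
```

```bash
python3 st.py;  python3 - <<'E'
from h import *
f=vision.grab_frame("wrist"); cv2.imwrite("pics/w18.png",f["img"]); np.savez("pics/w18.npz",**f)
E
python3 st.py
```

```text
29.6 [0.5509 0.1613 0.0382] -104.08 tray xy -0.0376 0.0203 F along -3.98 lat 0.27 z 1.12 0.0081
29.65 [0.5509 0.1613 0.0382] -104.08 tray xy -0.0376 0.0203 F along -3.69 lat -0.1 z 0.86 0.0084
```

View pics/w18.png

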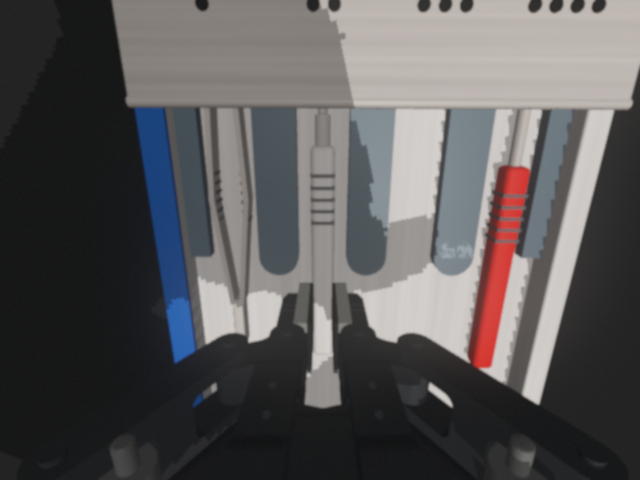

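Emit:
send_rows:
  moves:
    - {"jaw":0,"x":0.4,"y":-0.1,"z":0,"turn":0}
    - {"jaw":0,"x":0.4,"y":-0.1,"z":0,"turn":0}
    - {"jaw":0,"x":0,"y":0,"z":0,"turn":0}
    - {"jaw":0,"x":0,"y":0,"z":0,"turn":0}
    - {"jaw":0,"x":0,"y":0,"z":0,"turn":0}

```text
clock: 30.15
tcp_pos: [0.552, 0.1611, 0.0382]
eef_rot: [-2.091, 0.258, 2.091]
ft_force: [-3.9, 0.3, 0.8]
grip_width: 0.008
```

```bash
python3 st.py
```

```text
30.15 [0.552  0.1611 0.0382] -104.07 tray xy -0.0365 0.0204 F along -3.83 lat -0.63 z 0.77 0.008
```

```bash
python3 - <<'E'
from h import *
f=vision.grab_frame("wrist"); cv2.imwrite("pics/w19.png",f["img"]); np.savez("pics/w19.npz",**f)
a=cv2.imread("pics/w18.png")[100:240,280:370]; b=f["img"][100:240,280:370]
cv2.imwrite("pics/w19c.png",cv2.resize(np.hstack([a,b]),None,fx=4,fy=4))
E
python3 st.py
```

```text
30.2 [0.552  0.1611 0.0382] -104.08 tray xy -0.0365 0.0204 F along -3.7 lat 0.1 z 0.05 0.0082
```

View pics/w19c.png

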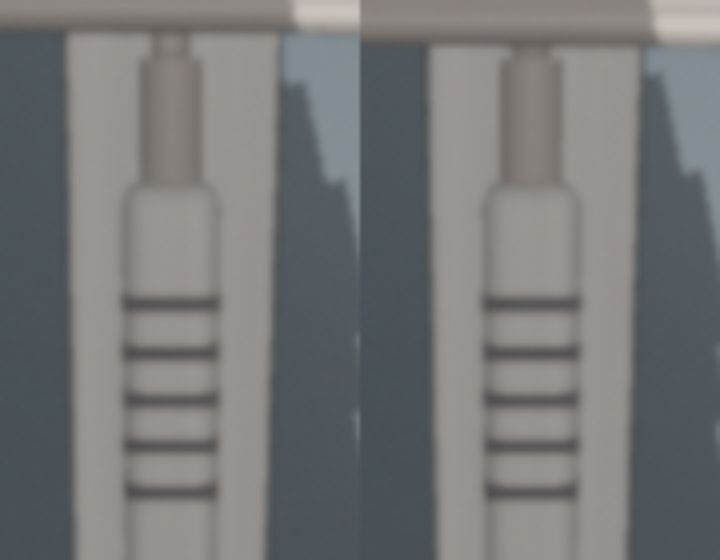

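Emit:
send_rows:
  moves:
    - {"jaw":0,"x":-1.2,"y":0.3,"z":-0.2,"turn":0}
    - {"jaw":0,"x":-1.2,"y":0.3,"z":0,"turn":0}
    - {"jaw":0,"x":0,"y":0,"z":0,"turn":0}
    - {"jaw":0.22,"x":0,"y":0,"z":0,"turn":0}
    - {"jaw":0.22,"x":0,"y":0,"z":0,"turn":0}

```text
clock: 30.7
tcp_pos: [0.5503, 0.1621, 0.0384]
eef_rot: [-2.092, 0.257, 2.09]
ft_force: [-0.2, -0.2, 0.3]
grip_width: 0.0186
```

Emit:
send_rows:
  moves:
    - {"jaw":0.22,"x":0,"y":0,"z":5,"turn":0}
    - {"jaw":0.22,"x":0,"y":0,"z":15,"turn":0}
    - {"jaw":0.25,"x":0,"y":0,"z":30,"turn":0}
    - {"jaw":0.35,"x":-10,"y":0,"z":35,"turn":0}
    - {"jaw":0.4,"x":-20,"y":0,"z":35,"turn":0}

```text
clock: 31.2
tcp_pos: [0.5203, 0.1618, 0.1595]
eef_rot: [-2.091, 0.259, 2.09]
ft_force: [-0.2, 0.6, 1.0]
grip_width: 0.0341
```

```bash
python3 st.py
python3 - <<'E'
from h import *
f=vision.grab_frame("wrist"); cv2.imwrite("pics/w20.png",f["img"]); np.savez("pics/w20.npz",**f)
E
```

```text
31.2 [0.5203 0.1618 0.1595] -104.1 tray xy -0.0674 0.0134 F along -0.31 lat 0.54 z 1.01 0.0341
```

View pics/w20.png

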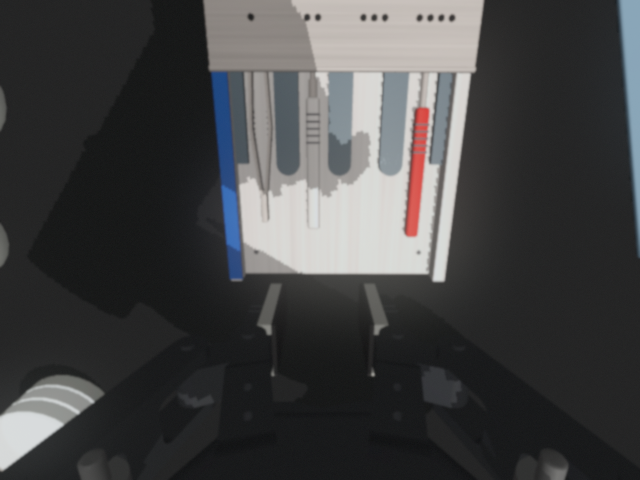

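Emit:
send_rows:
  moves:
    - {"jaw":0.4,"x":-3,"y":-40,"z":0,"turn":1.2}
    - {"jaw":0.4,"x":-3,"y":-40,"z":0,"turn":1.2}
    - {"jaw":0.4,"x":-3,"y":-40,"z":0,"turn":1.2}
    - {"jaw":0.4,"x":-3,"y":-40,"z":0,"turn":1.2}
    - {"jaw":0.4,"x":-3,"y":-40,"z":0,"turn":1.2}

```text
clock: 31.75
tcp_pos: [0.5046, -0.0396, 0.1588]
eef_rot: [-2.15, 0.15, 2.148]
ft_force: [0.7, -0.8, -0.4]
grip_width: 0.0343
```

Emit:
send_rows:
  moves:
    - {"jaw":0.4,"x":-3,"y":-42,"z":-10,"turn":1.2}
    - {"jaw":0.4,"x":-3,"y":-42,"z":-15,"turn":1.2}
    - {"jaw":0.4,"x":-3,"y":-42,"z":-15,"turn":1.2}
    - {"jaw":0.4,"x":-3,"y":-40,"z":-15,"turn":0.8}
    - {"jaw":0.4,"x":-3,"y":-26,"z":-10,"turn":0}

```text
clock: 32.25
tcp_pos: [0.4892, -0.2325, 0.0925]
eef_rot: [-2.188, 0.071, 2.189]
ft_force: [-0.6, 1.2, -0.4]
grip_width: 0.0343
```

Emit:
send_rows:
  moves:
    - {"jaw":0.4,"x":0,"y":0,"z":0,"turn":0}
    - {"jaw":0.4,"x":0,"y":0,"z":0,"turn":0}
    - {"jaw":0.4,"x":0,"y":0,"z":0,"turn":0}
    - {"jaw":0.4,"x":0,"y":0,"z":0,"turn":0}
    - {"jaw":0.4,"x":0,"y":0,"z":0,"turn":0}

```text
clock: 32.75
tcp_pos: [0.4902, -0.2294, 0.0937]
eef_rot: [-2.191, 0.069, 2.188]
ft_force: [0.4, 1.0, -0.1]
grip_width: 0.0342
```

```bash
python3 st.py
python3 - <<'E'
from h import *
f=vision.grab_frame("wrist"); cv2.imwrite("pics/w21.png",f["img"]); np.savez("pics/w21.npz",**f)
E
```

```text
32.75 [ 0.4902 -0.2294  0.0937] -93.59 tray xy -0.0009 -0.3734 F along 0.17 lat 1.09 z -0.1 0.0342
```

View pics/w21.png

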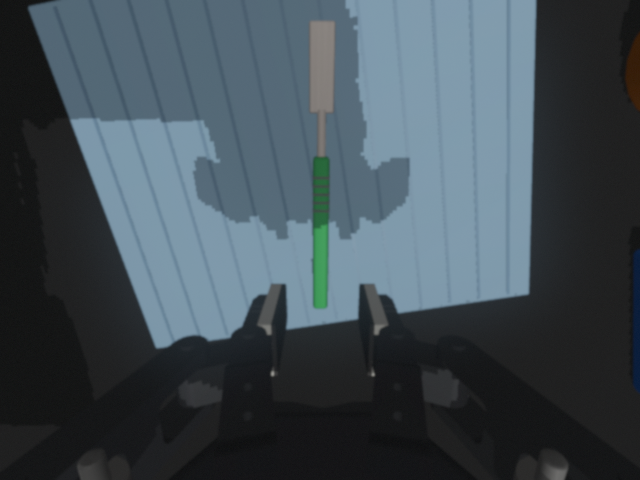

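Run:
```python
from rel import *
rel("pics/w21.npz",[("blunt",(320.5,307),.014),("tip",(322,21),.010)])
```

```text
blunt [ 0.4556 -0.2248  0.014 ] tool along -0.0348 lat 0.0025
tip [ 0.6233 -0.2365  0.01  ] tool along 0.1333 lat 0.0013
```

Emit:
send_rows:
  moves:
    - {"jaw":0.4,"x":0,"y":0,"z":-22,"turn":0}
    - {"jaw":0.4,"x":0,"y":0,"z":-20,"turn":0}
    - {"jaw":0.4,"x":0,"y":0,"z":-12,"turn":0}
    - {"jaw":0.35,"x":0,"y":0,"z":-6,"turn":0}
    - {"jaw":0.3,"x":0,"y":0,"z":0,"turn":0}

```text
clock: 33.3
tcp_pos: [0.4895, -0.23, 0.0326]
eef_rot: [-2.188, 0.07, 2.19]
ft_force: [-0.1, 0.5, -0.3]
grip_width: 0.0259
```

Emit:
send_rows:
  moves:
    - {"jaw":0,"x":0,"y":0,"z":0,"turn":0}
    - {"jaw":0,"x":0,"y":0,"z":0,"turn":0}
    - {"jaw":0,"x":0,"y":0,"z":0,"turn":0}
    - {"jaw":0,"x":0,"y":0,"z":0,"turn":0}
    - {"jaw":0,"x":0,"y":0,"z":0,"turn":0}

```text
clock: 33.8
tcp_pos: [0.4902, -0.2303, 0.0338]
eef_rot: [-2.19, 0.07, 2.188]
ft_force: [-1.1, 0.8, 6.0]
grip_width: 0.0084
```

Emit:
send_rows:
  moves:
    - {"jaw":0,"x":0,"y":0,"z":12,"turn":0}
    - {"jaw":0,"x":0,"y":0,"z":28,"turn":0}
    - {"jaw":0,"x":0,"y":0,"z":30,"turn":0}
    - {"jaw":0,"x":0,"y":10,"z":30,"turn":0}
    - {"jaw":0,"x":0,"y":30,"z":25,"turn":-1}

```text
clock: 34.3
tcp_pos: [0.4898, -0.191, 0.1603]
eef_rot: [-2.18, 0.092, 2.178]
ft_force: [0.8, 1.4, 0.3]
grip_width: 0.0079
```

Emit:
send_rows:
  moves:
    - {"jaw":0,"x":-1,"y":42,"z":0,"turn":-1.5}
    - {"jaw":0,"x":-1,"y":42,"z":0,"turn":-1.5}
    - {"jaw":0,"x":-1,"y":42,"z":0,"turn":-1.5}
    - {"jaw":0,"x":-1,"y":42,"z":0,"turn":-1.5}
    - {"jaw":0,"x":-1,"y":42,"z":0,"turn":-1.5}

```text
clock: 34.8
tcp_pos: [0.4842, 0.0213, 0.159]
eef_rot: [-2.109, 0.226, 2.108]
ft_force: [0.2, 0.4, -0.6]
grip_width: 0.0084
```

Emit:
send_rows:
  moves:
    - {"jaw":0,"x":0,"y":40,"z":0,"turn":-1}
    - {"jaw":0,"x":0,"y":35,"z":-10,"turn":-1}
    - {"jaw":0,"x":0,"y":25,"z":-20,"turn":0}
    - {"jaw":0,"x":0,"y":14,"z":-25,"turn":0}
    - {"jaw":0,"x":0,"y":2,"z":-20,"turn":0}

```text
clock: 35.3
tcp_pos: [0.4846, 0.1375, 0.0828]
eef_rot: [-2.091, 0.257, 2.09]
ft_force: [-0.0, 0.4, -0.9]
grip_width: 0.0082
```

Emit:
send_rows:
  moves:
    - {"jaw":0,"x":0,"y":0,"z":-15,"turn":0}
    - {"jaw":0,"x":0,"y":0,"z":-15,"turn":0}
    - {"jaw":0,"x":0,"y":0,"z":0,"turn":0}
    - {"jaw":0,"x":0,"y":0,"z":0,"turn":0}
    - {"jaw":0,"x":0,"y":0,"z":0,"turn":0}

```text
clock: 35.8
tcp_pos: [0.4853, 0.1361, 0.0542]
eef_rot: [-2.091, 0.259, 2.088]
ft_force: [0.4, -1.0, -0.0]
grip_width: 0.0083
```

```bash
python3 st.py
python3 - <<'E'
from h import *
f=vision.grab_frame("wrist"); cv2.imwrite("pics/w22.png",f["img"]); np.savez("pics/w22.npz",**f)
E
```

```text
35.8 [0.4853 0.1361 0.0542] -104.17 tray xy -0.0951 -0.0202 F along 0.61 lat -0.84 z -0.01 0.0083
```

View pics/w22.png

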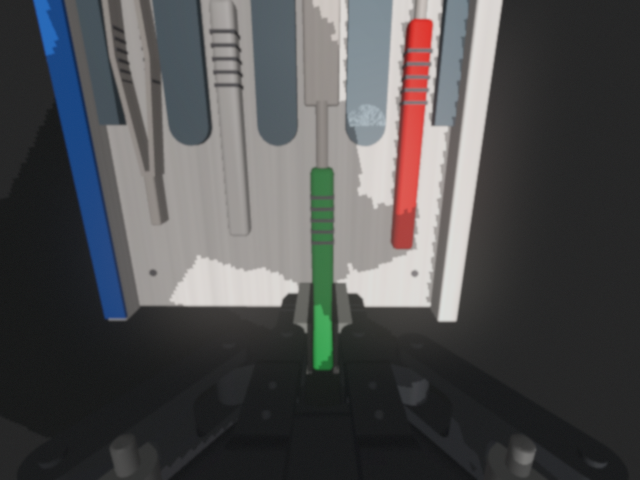

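Emit:
send_rows:
  moves:
    - {"jaw":0,"x":0,"y":0,"z":-6,"turn":0}
    - {"jaw":0,"x":0,"y":0,"z":-4,"turn":0}
    - {"jaw":0,"x":0,"y":0,"z":-3,"turn":0}
    - {"jaw":0,"x":0,"y":0,"z":-2,"turn":0}
    - {"jaw":0,"x":0,"y":0,"z":0,"turn":0}

```text
clock: 36.35
tcp_pos: [0.4846, 0.1357, 0.0379]
eef_rot: [-2.09, 0.26, 2.09]
ft_force: [0.6, 0.5, 0.1]
grip_width: 0.0084
```

```bash
python3 st.py
python3 - <<'E'
from h import *
f=vision.grab_frame("wrist"); cv2.imwrite("pics/w23.png",f["img"]); np.savez("pics/w23.npz",**f)
E
```

```text
36.35 [0.4846 0.1357 0.0379] -104.17 tray xy -0.0956 -0.0207 F along 0.48 lat 0.66 z 0.05 0.0084
```

View pics/w23.png

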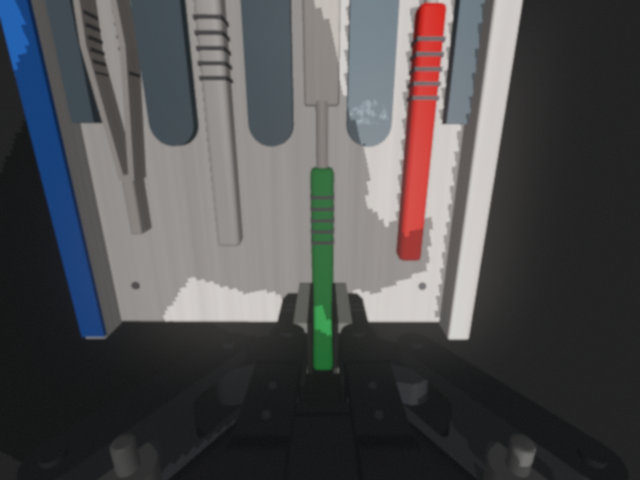

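Emit:
send_rows:
  moves:
    - {"jaw":0,"x":3.9,"y":-0.8,"z":0.3,"turn":0}
    - {"jaw":0,"x":3.9,"y":-0.9,"z":0,"turn":0}
    - {"jaw":0,"x":3.9,"y":-1,"z":0,"turn":0}
    - {"jaw":0,"x":3.9,"y":-1,"z":0,"turn":0}
    - {"jaw":0,"x":3.9,"y":-1,"z":0,"turn":0}

```text
clock: 36.9
tcp_pos: [0.5046, 0.131, 0.0384]
eef_rot: [-2.09, 0.26, 2.09]
ft_force: [-0.5, -0.1, -0.4]
grip_width: 0.0081
```

Emit:
send_rows:
  moves:
    - {"jaw":0,"x":3.9,"y":-1,"z":0,"turn":0}
    - {"jaw":0,"x":3.9,"y":-1,"z":0,"turn":0}
    - {"jaw":0,"x":3.9,"y":-1,"z":0,"turn":0}
    - {"jaw":0,"x":2,"y":-0.5,"z":0,"turn":0}
    - {"jaw":0,"x":0,"y":0,"z":0,"turn":0}

```text
clock: 37.4
tcp_pos: [0.5182, 0.1276, 0.0384]
eef_rot: [-2.09, 0.26, 2.09]
ft_force: [0.1, -0.8, -0.9]
grip_width: 0.0084
```

```bash
python3 st.py
python3 - <<'E'
from h import *
f=vision.grab_frame("wrist"); cv2.imwrite("pics/w24.png",f["img"]); np.savez("pics/w24.npz",**f)
E
```

```text
37.4 [0.5182 0.1276 0.0384] -104.19 tray xy -0.0611 -0.0204 F along 0.25 lat -0.76 z -0.88 0.0084
```

View pics/w24.png

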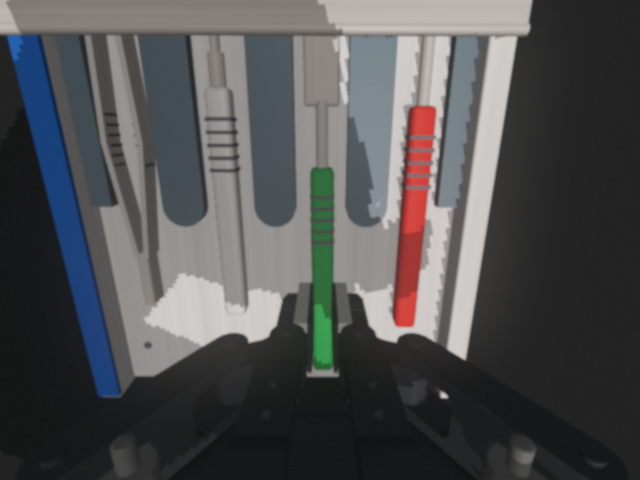

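Emit:
send_rows:
  moves:
    - {"jaw":0,"x":0.7,"y":-0.2,"z":0,"turn":0}
    - {"jaw":0,"x":0.7,"y":-0.2,"z":0,"turn":0}
    - {"jaw":0,"x":0.7,"y":-0.2,"z":0,"turn":0}
    - {"jaw":0,"x":0.4,"y":0,"z":0,"turn":0}
    - {"jaw":0,"x":0,"y":0,"z":0,"turn":0}

```text
clock: 37.95
tcp_pos: [0.5205, 0.1271, 0.0384]
eef_rot: [-2.09, 0.26, 2.09]
ft_force: [0.2, -0.1, 0.1]
grip_width: 0.0085
```

Emit:
send_rows:
  moves:
    - {"jaw":0,"x":0.7,"y":-0.2,"z":0,"turn":0}
    - {"jaw":0,"x":0.7,"y":-0.2,"z":0,"turn":0}
    - {"jaw":0,"x":0.7,"y":-0.2,"z":0,"turn":0}
    - {"jaw":0,"x":0.4,"y":0,"z":0,"turn":0}
    - {"jaw":0,"x":0,"y":0,"z":0,"turn":0}

```text
clock: 38.45
tcp_pos: [0.523, 0.1264, 0.0384]
eef_rot: [-2.09, 0.26, 2.09]
ft_force: [0.2, -0.1, -0.5]
grip_width: 0.0083
```

Emit:
send_rows:
  moves:
    - {"jaw":0,"x":0.7,"y":-0.2,"z":0,"turn":0}
    - {"jaw":0,"x":0.7,"y":-0.2,"z":0,"turn":0}
    - {"jaw":0,"x":0.7,"y":-0.2,"z":0,"turn":0}
    - {"jaw":0,"x":0.4,"y":0,"z":0,"turn":0}
    - {"jaw":0,"x":0,"y":0,"z":0,"turn":0}

```text
clock: 38.95
tcp_pos: [0.5251, 0.1257, 0.0382]
eef_rot: [-2.089, 0.26, 2.091]
ft_force: [-1.3, -0.1, -0.6]
grip_width: 0.0082
```

```bash
python3 st.py; for i in 1 2 3; do python3 -c "
from h import *
vision.grab_frame('wrist')"; python3 st.py; done
```

```text
38.95 [0.5251 0.1257 0.0382] -104.18 tray xy -0.0539 -0.0205 F along -1.26 lat -0.46 z -0.58 0.0082
39.0 [0.5251 0.1257 0.0383] -104.18 tray xy -0.0539 -0.0205 F along -1.17 lat 0.6 z 0.36 0.0083
39.05 [0.5251 0.1257 0.0383] -104.18 tray xy -0.0539 -0.0205 F along -2.99 lat -0.57 z -0.61 0.0083
39.1 [0.5252 0.1257 0.0383] -104.18 tray xy -0.0538 -0.0205 F along -2.26 lat 0.32 z -0.5 0.0083
```

Emit:
send_rows:
  moves:
    - {"jaw":0,"x":0.5,"y":-0.1,"z":0,"turn":0}
    - {"jaw":0,"x":0.5,"y":-0.1,"z":0,"turn":0}
    - {"jaw":0,"x":0.3,"y":-0.1,"z":0,"turn":0}
    - {"jaw":0,"x":0,"y":0,"z":0,"turn":0}
    - {"jaw":0,"x":0,"y":0,"z":0,"turn":0}

```text
clock: 39.6
tcp_pos: [0.5265, 0.1254, 0.0383]
eef_rot: [-2.089, 0.26, 2.09]
ft_force: [-4.5, 0.8, -0.4]
grip_width: 0.0085
```

```bash
python3 st.py; for i in 1 2 3; do python3 -c "
from h import *
f=vision.grab_frame('wrist');cv2.imwrite('pics/w25.png',f['img'])"; python3 st.py; done
```

```text
39.6 [0.5265 0.1254 0.0383] -104.18 tray xy -0.0525 -0.0205 F along -4.5 lat -0.35 z -0.35 0.0085
39.65 [0.5265 0.1254 0.0383] -104.18 tray xy -0.0525 -0.0204 F along -3.53 lat -0.09 z -0.7 0.0082
39.7 [0.5265 0.1254 0.0383] -104.18 tray xy -0.0525 -0.0204 F along -4.29 lat 0.68 z 0.07 0.0082
39.75 [0.5265 0.1255 0.0383] -104.18 tray xy -0.0525 -0.0204 F along -4.04 lat -0.28 z -0.17 0.0083
```

View pics/w25.png

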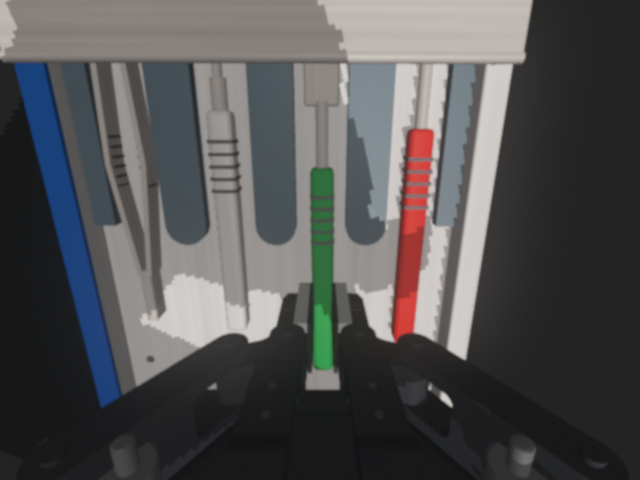

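Emit:
send_rows:
  moves:
    - {"jaw":0,"x":-1.1,"y":0.3,"z":-0.2,"turn":0}
    - {"jaw":0,"x":-1.1,"y":0.3,"z":-0.1,"turn":0}
    - {"jaw":0,"x":0,"y":0,"z":0,"turn":0}
    - {"jaw":0.22,"x":0,"y":0,"z":0,"turn":0}
    - {"jaw":0.22,"x":0,"y":0,"z":0,"turn":0}

```text
clock: 40.25
tcp_pos: [0.5253, 0.1264, 0.0385]
eef_rot: [-2.091, 0.259, 2.088]
ft_force: [-0.1, 0.3, -0.1]
grip_width: 0.0186
```

Emit:
send_rows:
  moves:
    - {"jaw":0.22,"x":0,"y":0,"z":5,"turn":0}
    - {"jaw":0.22,"x":0,"y":0,"z":15,"turn":0}
    - {"jaw":0.25,"x":0,"y":0,"z":30,"turn":0}
    - {"jaw":0.35,"x":-10,"y":0,"z":35,"turn":0}
    - {"jaw":0.4,"x":-20,"y":15,"z":35,"turn":0}

```text
clock: 40.75
tcp_pos: [0.4949, 0.1404, 0.1595]
eef_rot: [-2.089, 0.262, 2.089]
ft_force: [-0.1, 1.1, 0.9]
grip_width: 0.0343
```

Emit:
send_rows:
  moves:
    - {"jaw":0.4,"x":0,"y":15,"z":0,"turn":0}
    - {"jaw":0.4,"x":0,"y":0,"z":0,"turn":0}
    - {"jaw":0.4,"x":0,"y":0,"z":0,"turn":0}
    - {"jaw":0.4,"x":0,"y":0,"z":0,"turn":0}
    - {"jaw":0.4,"x":0,"y":0,"z":0,"turn":0}

```text
clock: 41.25
tcp_pos: [0.4944, 0.1555, 0.1573]
eef_rot: [-2.089, 0.262, 2.091]
ft_force: [-0.2, 1.0, 0.6]
grip_width: 0.0342
```

```bash
python3 st.py
python3 - <<'E'
from h import *
f=vision.grab_frame("wrist"); np.savez("pics/w26.npz",**f)
cv2.imwrite("pics/w26.png",cv2.resize(f["img"][0:300,180:520],None,fx=2,fy=2,interpolation=cv2.INTER_CUBIC))
f=vision.grab_frame("top"); cv2.imwrite("pics/t26.png",cv2.resize(f["img"][190:295,220:320],None,fx=5.7,fy=5.7,interpolation=cv2.INTER_CUBIC))
E
```

```text
41.25 [0.4944 0.1555 0.1573] -104.2 tray xy -0.091 0.0009 F along -0.45 lat 0.88 z 0.56 0.0342
```

View pics/w26.png

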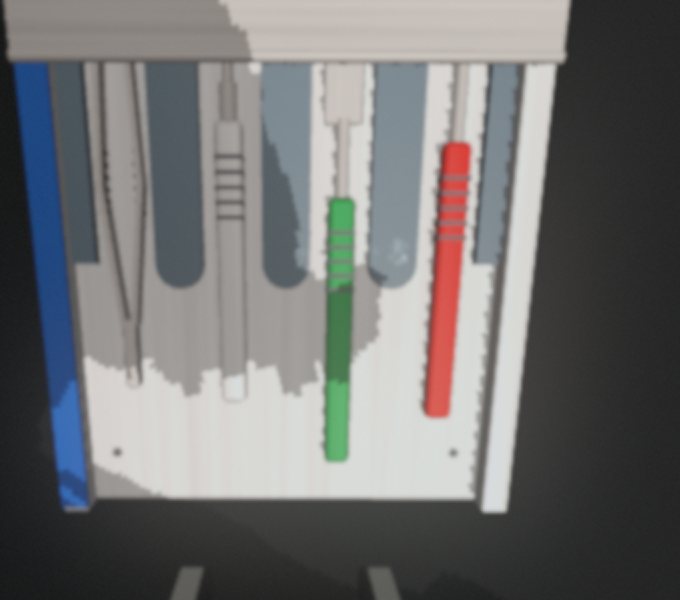

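View pics/t26.png

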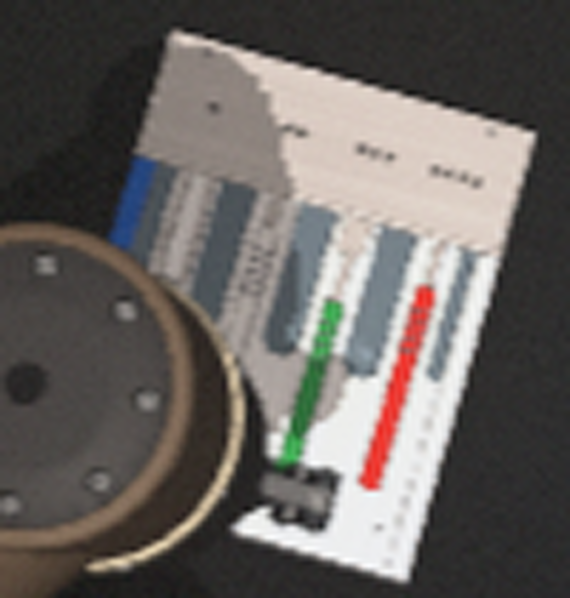

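Run:
```python
from h import *
f=np.load("pics/w26.npz");K=f["camera_matrix"];T=f["world_from_camera"]
C=np.array([.5824,.1324]);th=np.radians(-14.15);U=np.array([np.cos(th),np.sin(th)]);V=np.array([-U[1],U[0]])
def t(x,y,z):
    e=px2w(180+x/2,y/2,z,K,T)[:2]-C; return np.array([e@U,e@V-.0014])*1000
r=[t(180,288,.014),t(286,288,.014),t(392,288,.014)]; print("ribs",[x.round(1) for x in r]); print("edge",t(285,62,.028).round(1))
for n,b,h,L,g in (("forceps",(134,384),(119,160),150,70),("probe",(234,400),(228.5,125),160,58),("spat",(337,460),(342.5,202),170,65)):
    B=t(*b,.018);H=t(*h,.018);d=(H-B)/np.linalg.norm(H-B)
    print(n,"blunt",B.round(1),"fwd",H.round(1),"ang",np.arctan2(d[1],d[0]).round(3),"grip",(B+g*d).round(1),"tip past edge",((B+L*d)[0]-49).round(1))
```

```text
ribs [array([-23.5,  40.2]), array([-23.6,   0. ]), array([-23.6, -40.2])]
edge [48.2  0.3]
forceps blunt [-59.4  59.3] fwd [20.4 58.9] ang -0.005 grip [10.6 59. ] tip past edge 41.6
probe blunt [-65.8  20.5] fwd [31.4 20. ] ang -0.005 grip [-7.8 20.2] tip past edge 45.2
spat blunt [-90.5 -20.5] fwd [  6.4 -20.3] ang 0.002 grip [-25.5 -20.4] tip past edge 30.5
```

All three instruments are within about 1 mm of their lane middles, straight, and well under the guard. The gripper is clear of everything, so I'm handing in.

```bash
python3 -c "
from station import ticket
print(ticket.sign_off())"
```

```text
the job is handed in; nothing more can be done
None
```

The forceps, probe and spatula are in lanes 1, 2 and 3, laid and finished in that order, with their tips under the guard. The job was handed in at about 41 s; sign-off gives no verdict.

I slid each one in by small steps until the wrist force showed its stop. I then backed off about 2 mm and let go.

| Instrument | Peak force on the stop | Press, at 1.5 N/mm | Distance from lane middle | Tip beyond the guard's edge |
|---|---|---|---|---|
| Forceps | about 3.8 N | about 2.5 mm | 1.0 mm | about 41 mm |
| Probe | about 4 N | about 2.6 mm | 0.2 mm | about 45 mm |
| Spatula | about 4.1 N, one reading of 4.5 N | about 2.7 mm | 0.4 mm | about 30 mm |

- **Final camera check:** all three lie within 0.005 rad of the lane direction, and the gripper was well above the tray and touching nothing. In the wrist views the scoop looked undisturbed; I did not measure it.
- **Rim contact:** when I first released the forceps, a finger pressed the blue rim with about 11 N. I moved clear, regripped it by the narrow rear stem and slid it in from there.
- **Probe force check:** pushing the probe another 1 mm did not raise the force as it did for the other two. The probe had not slipped in the jaws, and the total travel agreed with the spring, so I took it as good contact.
- **Camera disagreement:** the two cameras differed by about 2 mm. I corrected the wrist view by 1.4 mm sideways, judged against the held instruments and the ribs, so the tip figures could be off by 1–2 mm.

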